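# Tamp the spent tube grips level in the waste tub

### The job

Take the flat tamper from its steel tray and press the spent grips heaped in the white waste tub down, as often as needed, until all seven lie level in one layer on the tub's floor, and finish with a firm, steady press of about 15 to 20 N held for a second on the levelled layer. The tub cracks at a load of 45 N, so press by feel; touch the grips only with the tamper and do not disturb the bottles and the jar. Then stand the tamper back upright in its tray and let go.

Things in the scene. Friction and masses are not known exactly. Their poses are not given: they have to be found in the camera images.
- tub: White plastic waste tub, fixed, open-topped: outside 70 x 222 mm, 72 mm high (a lip stands out 8 mm all round the rim). Origin at the centre of its underside, on the table; x across its 62 mm inner width, y along its 214 mm inner length, z up. The side walls and end walls are 4 mm thick; the inner faces are at x = -31 and +31 mm and y = -107 and +107 mm. The heap of grips lies in the cell between the end wall at y = -107 mm and the divider.
- tub_floor: The tub's floor plate, part of the tub: its upper face is 8 mm above the tub's underside (origin and axes as the tub). The load on it is what counts. The heap stands rigid up to some 10 to 25 N, then gives way under a slow, steady press (a fast one meets a far higher peak); a grip beside the tamper's foot may stay up or rise and then needs its own press.
- tub_in (a point): Centre of the tub's inner floor (on its upper face), axes as the tub.
- divider (a joint): Position of the divider, a white 8 mm thick plate with a black top edge across the tub, 56 mm high above the floor, that slides stiffly along the tub's +y (about 0.7 N, and much more when moved fast) and stays where it is left. In m: 0 = the cell is 120 mm long; the cell's length is 120 mm + this value; it stops at 84 mm. Pressed-down grips push it back by themselves; it may end anywhere.
- divider_face (a point): Point on the divider's face towards the grips, mid-width, 30 mm above the tub's floor.
- tamper: Flat hand tamper, 0.4 kg: an aluminium foot plate 46 mm (x) x 100 mm (y) x 10 mm, a steel neck 18 mm thick up to 55 mm, and on it an upright black rubber grip block 40 mm (x) x 24 mm (y) from 55 to 110 mm above the foot's underside. Origin at the centre of the foot's underside, z up.
- tamper_grip (a point): The middle of the tamper's grip block, 88 mm above the foot's underside; pinch the block across its 24 mm (along the tamper's y).
- tray: Shallow steel instrument tray, fixed: outside 96 x 150 mm, inside 88 x 142 mm, rim 12 mm high, inner floor 4 mm above the table. Origin at the centre of its underside, y along its length. The tamper stands in it on its foot.
- ink_a: Green ink bottle, 34 mm across, 95 mm tall; a bystander. Origin at its underside.
- ink_b: Orange ink bottle, 34 mm across, 95 mm tall; a bystander. Origin at its underside.
- jar: Amber ointment jar, 64 mm across, 50 mm tall; a bystander. Origin at its underside.
- grip0: Spent tube grip: a smooth grey plastic roller with two thin black grooves, 26 mm thick and 56 mm long, 30 g, lying across the tub (its x along its length). Origin at its centre: 13 mm above the floor when it lies level; one of those that lie on the floor at the start.
- grip1: Spent tube grip: a smooth grey plastic roller with two thin black grooves, 26 mm thick and 56 mm long, 30 g, lying across the tub (its x along its length). Origin at its centre: 13 mm above the floor when it lies level; one of those that lie on the floor at the start.
- grip2: Spent tube grip: a smooth grey plastic roller with two thin black grooves, 26 mm thick and 56 mm long, 30 g, lying across the tub (its x along its length). Origin at its centre: 13 mm above the floor when it lies level; one of those that lie on the floor at the start.
- grip3: Spent tube grip: a smooth grey plastic roller with two thin black grooves, 26 mm thick and 56 mm long, 30 g, lying across the tub (its x along its length). Origin at its centre: 13 mm above the floor when it lies level; one of those that lie on the floor at the start.
- grip4: Spent tube grip: a smooth grey plastic roller with two thin black grooves, 26 mm thick and 56 mm long, 30 g, lying across the tub (its x along its length). Origin at its centre: 13 mm above the floor when it lies level; one of those heaped in the upper layer at the start. Under a press from above it wedges down between its neighbours, which slide apart and push the divider back. Seven level in a row take 182 mm.
- grip5: Spent tube grip: a smooth grey plastic roller with two thin black grooves, 26 mm thick and 56 mm long, 30 g, lying across the tub (its x along its length). Origin at its centre: 13 mm above the floor when it lies level; one of those heaped in the upper layer at the start. Under a press from above it wedges down between its neighbours, which slide apart and push the divider back. Seven level in a row take 182 mm.
- grip6: Spent tube grip: a smooth grey plastic roller with two thin black grooves, 26 mm thick and 56 mm long, 30 g, lying across the tub (its x along its length). Origin at its centre: 13 mm above the floor when it lies level; one of those heaped in the upper layer at the start. Under a press from above it wedges down between its neighbours, which slide apart and push the divider back. Seven level in a row take 182 mm.
Mind the look-alikes: they are no part of the job. Leave any purple look-alike of the grip4 alone. Several things look just like the tamper: the one meant starts farthest from the robot's base.

How it is judged:
By the outcome, as a careful person would: the job done as asked, in the order asked, and still so for the second after the job is handed in, with the robot touching nothing.
It also fails if it takes over 72 s, if anything falls off the work surface, if the arm or the gripper's body presses on something with over 40 N, if the wrist force passes 120 N, or if a joint passes its speed limit or range.

### The arm

A 7-joint arm with a two-finger parallel gripper is mounted at the origin on the work surface. World frame = base frame: x ahead of the robot, y to its left, z up, the work surface at z = 0. Lengths are in m, angles in rad, forces in N, time in s.
With the tool pointing down it reaches from about 0.4 to 0.85 m from the base axis. Payload 4.5 kg.
Tool frame: the origin (TCP) lies midway between the tips of the shut fingers; the grasp point (between the pads) lies env.tcp_to_grasp behind it (env.tcp_to_grasp is the distance from the TCP to the grasp point, in m); z points along the fingers, y is the direction in which the jaws open and shut (so a half turn about z gives the same grasp; the last joint's range is limited). The gripper opens to 88 mm and grips with 3 to 60 N. Pads are 18 mm wide; open, the fingers measure 123 mm over their backs; the gripper's body (75 mm by 187 mm) begins 45 mm behind the grasp point.
Start: joints at [1.372, 0.689, -0.195, 1.565, 0.157, 0.902, -0.215], TCP at [0.144, -0.608, 0.215] pointing down, gripper open.
Joint ranges: [-3.01, 3.01], [-0.46, 2.08], [-1.47, 1.51], [0.13, 2.56], [-1, 4.14], [0.04, 2.09], [-2.66, 2.66]. Speed limits (rad/s): [2.57, 2.57, 3.14, 3.14, 3.14, 3.14, 3.14].

### API

Orientations are given as a rotation vector (axis times angle).
In Python, from cell import env gives the robot as it stands.
- The arm moves only by the tool carry_out, never from a script. Its arguments are lists of equal length, an entry for each row: "travel": the shift along the tool's x, y, z in cm, a list of three; "dr": the turn, a rotation vector about the tool's x, y, z in degrees, a list of three. A call has 1 to 5 rows; each row shifts and turns the pose as measured when the row begins, along the tool's axes as they then stand; what a row does not reach is not made up. A row lasts 1/8 s, in which the tool goes at most 62.5 mm and 10.7 degrees, less where a joint would pass 70% of its speed; a pose out of reach is approached as far as the arm can. A call with a gripper value outside its range is refused whole. "claw" is the finger opening in cm, from 0 to 8.81, set as the call begins (left out, the last holds). The fingers move at their own pace and stop on an object; "grip_force" is the grip in N (left out, the last holds). Time passes only in rows, so rows that do not move let the fingers close. It gives the time, the measured TCP pose, the force and the opening at its end, in the units of the state.
- env.state(): the state, without advancing time (a new reading comes with each control period).
- env.grab_frame(name): name is "scene" or "top" or "wrist"; returns a dict with "frame" (384x512x3 uint8, blue, green, red), "vfov" (degrees; the focal length in pixels is half the picture's height over the tangent of half this angle, whatever the lens; pixels are square), "cx", "cy" (the principal point, pixels), "distortion" ([k1, k2, p1, p2, k3] as OpenCV has them; the pictures are not rectified), "rvec" (rotation vector, rad) and "tvec" (3), from world to camera coordinates, as OpenCV has them; the wrist camera has in their place "mount" (4x4, takes a point from camera to tool coordinates, whose origin is the TCP and whose axes are the flange's). Camera axes: x right, y down, z forward; pixel columns grow to the right and rows downward; lengths in m; the calibration is good to about 2 mm. A picture is of the moment at which its call begins: read the wrist's pose just before it. There is no depth.
- env.sign_off(): hands the job in, once; it reports no verdict.
The state is a dict: "clock": time; "q": joint angles; "joint_vel": joint speeds; "tau": joint torques, N m; "position": TCP position; "orientation": TCP orientation; "wrist_force": force on the tool from outside, world axes, zero at the start; "wrist_torque": the same for the moment, N m; "grip_width": finger opening in m.
Only numpy, scipy, OpenCV 4.12 (cv2) and the standard library are available. Lean on these libraries where they do the work, as an engineer would, in place of code of your own. Each camera call takes 0.05 s, during which the arm holds its last target.

## Working session

There is one attempt and no reset: what is moved stays moved. The work goes in short steps, Python scripts to look and compute and a tool call to move; the robot and the scene stay as the last step left them, time stands still between calls to the robot, and variables do not carry over. Pictures are saved under pics/ and viewed, and the job is handed in when it is done.

Besides the shell and the picture viewer there is one more tool, called after "Call:" as name(argument=value, ...) on one line, values as JSON. carry_out: Moves the arm, as the interface text tells. Its arguments: {"type":"object","properties":{"travel":{"type":"array"},"dr":{"type":"array"},"claw":{"type":"number"},"grip_force":{"type":"number"}},"required":["travel","dr"]}

```bash
ls; mkdir -p pics
cat > h.py <<'E'
import numpy as np, cv2
from cell import env
from scipy.spatial.transform import Rotation as R
def cam(name):
    s=env.state(); f=env.grab_frame(name)
    im=f["frame"]; h=im.shape[0]; fl=h/2/np.tan(np.radians(f["vfov"])/2)
    K=np.array([[fl,0,f["cx"]],[0,fl,f["cy"]],[0,0,1]]); D=np.array(f["distortion"],float)
    if "mount" in f:
        T=np.eye(4);T[:3,:3]=R.from_rotvec(s["orientation"]).as_matrix();T[:3,3]=s["position"]
        M=T@np.array(f["mount"])
    else:
        Rm=cv2.Rodrigues(np.array(f["rvec"],float))[0]; M=np.eye(4);M[:3,:3]=Rm.T;M[:3,3]=-Rm.T@np.array(f["tvec"]).ravel()
    return dict(im=im,K=K,D=D,M=M)
def onplane(c,px,z):
    px=np.array(px,float).reshape(-1,1,2)
    u=cv2.undistortPoints(px,c["K"],c["D"]).reshape(-1,2)
    d=np.c_[u,np.ones(len(u))]@c["M"][:3,:3].T; o=c["M"][:3,3]
    return o+d*((z-o[2])/d[:,2])[:,None]
def proj(c,P):
    Mi=np.linalg.inv(c["M"]); 
    return cv2.projectPoints(np.array(P,float).reshape(-1,3),cv2.Rodrigues(Mi[:3,:3])[0],Mi[:3,3],c["K"],c["D"])[0].reshape(-1,2)
def st():
    s=env.state(); print({k:np.round(s[k],4).tolist() for k in ("clock","position","orientation","wrist_force","grip_width","q")})
    print(R.from_rotvec(s["orientation"]).as_matrix().round(3).tolist()); return s
def save(c,n,box=None,sc=1):
    im=c["im"]
    if box: im=im[box[1]:box[3],box[0]:box[2]]
    cv2.imwrite("pics/"+n+".png",cv2.resize(im,None,fx=sc,fy=sc,interpolation=cv2.INTER_CUBIC))
E
python3 - <<'E'
from h import *
import pickle
st(); print(env.tcp_to_grasp)
for n in ("scene","top","wrist"):
    c=cam(n); save(c,n+"0",sc=1.5); print(n,c["M"].round(3).tolist(),c["K"][0,0]); pickle.dump(c,open(n+"0.pkl","wb"))
E
```

```text
pics
{'clock': 0.0, 'position': [0.144, -0.6075, 0.2142], 'orientation': [-3.1185, -0.3649, 0.0005], 'wrist_force': [-0.435, 0.0704, -0.8341], 'grip_width': 0.0887, 'q': [1.3718, 0.69, -0.1945, 1.5663, 0.1573, 0.9025, -0.2151]}
[[0.973, 0.231, -0.001], [0.231, -0.973, 0.002], [-0.0, -0.002, -1.0]]
0.0187
scene [[0.849, 0.382, -0.366, 0.938], [0.529, -0.613, 0.587, -0.594], [0.0, -0.692, -0.722, 0.751], [0.0, 0.0, 0.0, 1.0]] 408.3335751754006
top [[0.03, -0.985, 0.168, 0.449], [-1.0, -0.028, 0.014, -0.041], [-0.009, -0.169, -0.986, 0.936], [0.0, 0.0, 0.0, 1.0]] 403.9686153352402
wrist [[0.231, -0.921, -0.313, 0.226], [-0.973, -0.219, -0.073, -0.589], [-0.001, 0.322, -0.947, 0.384], [0.0, 0.0, 0.0, 1.0]] 277.62205940019186
```

View pics/scene0.png

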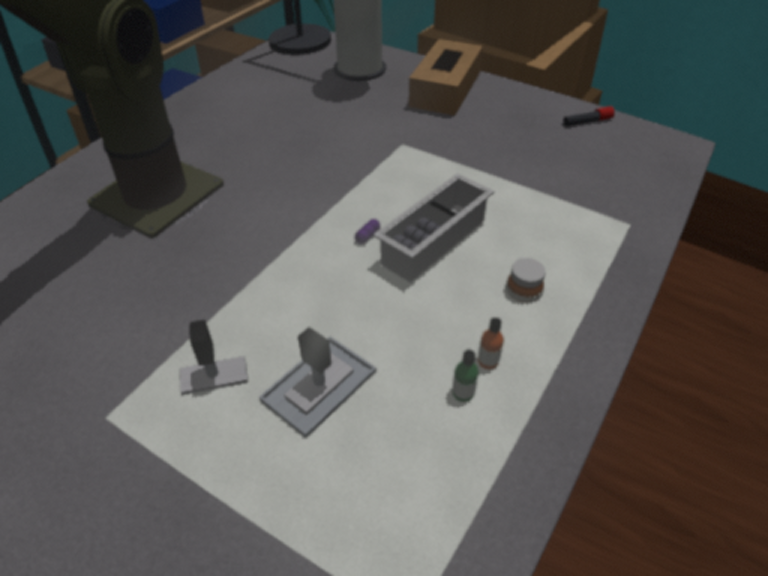

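View pics/top0.png

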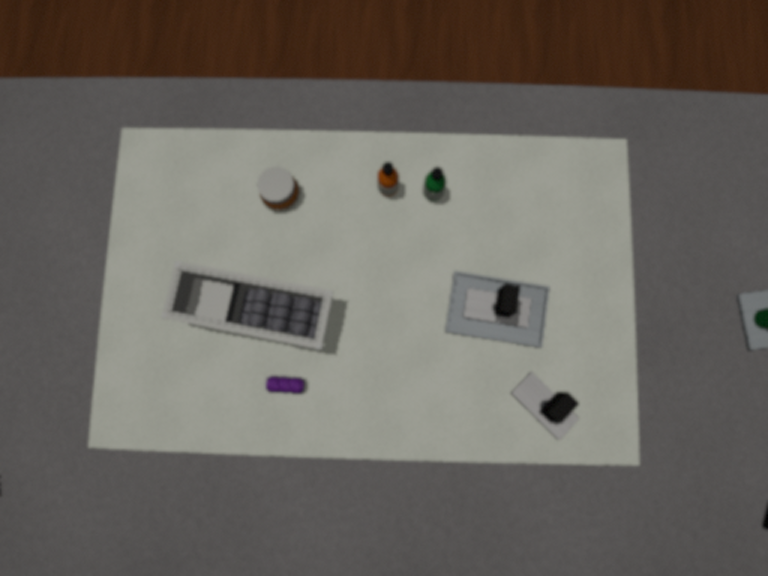

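View pics/wrist0.png

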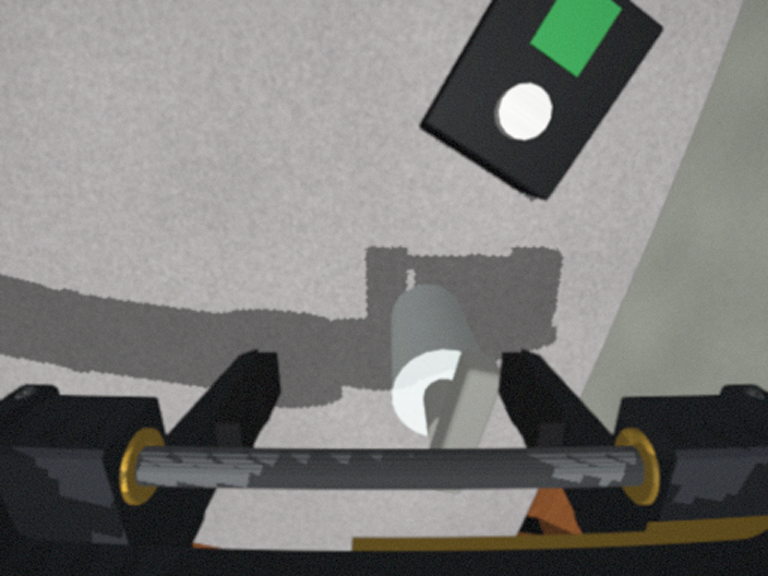

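Run:
```python
from h import *
import pickle
c=pickle.load(open("top0.pkl","rb"))
save(c,"topA",(100,165,240,245),5.5)
save(c,"topB",(285,165,400,305),4)
c=pickle.load(open("scene0.pkl","rb"))
save(c,"scA",(230,110,340,190),7)
```

```text
(no output)
```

View pics/topA.png

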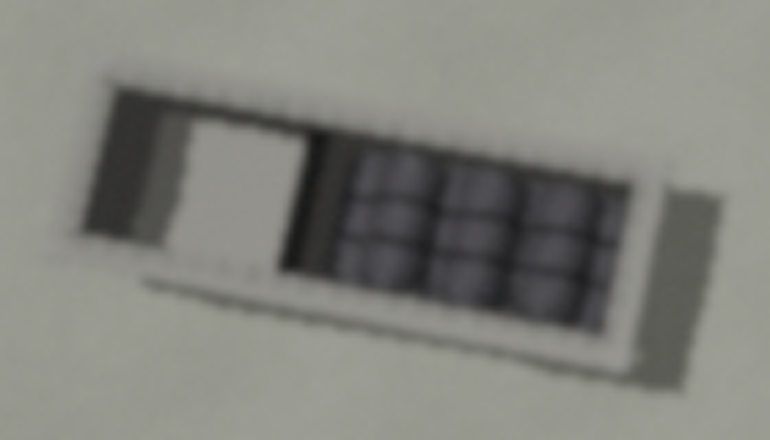

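View pics/topB.png

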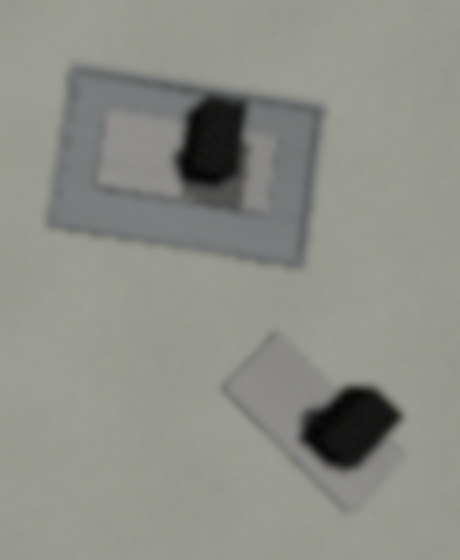

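View pics/scA.png

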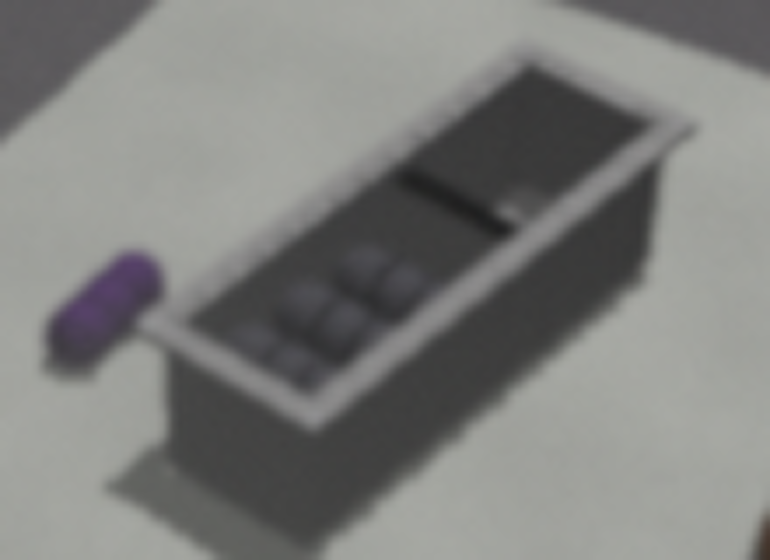

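Run:
```python
from h import *
import pickle
c=pickle.load(open("top0.pkl","rb"))
def zc(p,o,s): return (np.array(p,float)+.5)/s-.5+np.array(o)
def rep(n,p,z):
    P=onplane(c,p,z)[:,:2]; print(n,P.round(4).tolist(),"ctr",P.mean(0).round(4)); e=(P[1]-P[0]+P[2]-P[3]); print("  long dir deg",np.degrees(np.arctan2(e[1],e[0])).round(2),"len",np.linalg.norm(e)/2,"wid",np.linalg.norm(P[3]-P[0]+P[2]-P[1])/2)
rep("tub inner",zc([(118,88),(632,185),(603,333),(82,235)],(100,165),5.5),.072)
rep("tray",zc([(72,65),(323,105),(302,268),(48,228)],(285,165),4),.012)
rep("foot",zc([(107,108),(275,135),(268,212),(98,187)],(285,165),4),.014)
rep("foot2",zc([(276,330),(405,450),(348,514),(222,387)],(285,165),4),.010)
print("div near/far", onplane(c,zc([(325,132),(300,272),(305,132),(280,270)],(100,165),5.5),.064).round(4).tolist())
print("fakes:",onplane(c,[(762/1.5,319/1.5)],0.1))
# wrist tamper top
print("blocktop",onplane(c,zc([(230,97)],(285,165),4),.114))
```

```text
tub inner [[0.6049, 0.2689], [0.5718, 0.0606], [0.5133, 0.0692], [0.5454, 0.2783]] ctr [0.5589 0.1693]
  long dir deg -98.87 len 0.21116690715734837 wid 0.05969346860922791
tray [[0.627, -0.1356], [0.6075, -0.2819], [0.5128, -0.2685], [0.5317, -0.1229]] ctr [ 0.5697 -0.2022]
  long dir deg -97.49 len 0.14719098766992353 wid 0.09592270205412831
foot [[0.6019, -0.1559], [0.5888, -0.2532], [0.5441, -0.2488], [0.5558, -0.1511]] ctr [ 0.5727 -0.2022]
  long dir deg -97.23 len 0.09826626071089116 wid 0.04560592695968422
foot2 [[0.4773, -0.2538], [0.4118, -0.3268], [0.3757, -0.294], [0.4445, -0.2229]] ctr [ 0.4273 -0.2744]
  long dir deg -132.99 len 0.09845596394869002 wid 0.04687826040625551
div near/far [[0.5908, 0.1859, 0.064], [0.5343, 0.192, 0.064], [0.5905, 0.194, 0.064], [0.5348, 0.2001, 0.064]]
fakes: [[ 0.55418002 -0.56547048  0.1       ]]
blocktop [[ 0.59291082 -0.20701334  0.114     ]]
```

Call:
carry_out(travel=[[0,0,-2],[0,0,-2],[0,0,0]], dr=[[0,0,10],[0,0,10.5],[0,0,0]])

```text
clock: 0.52
position: [0.1436, -0.6066, 0.2537]
orientation: [-3.13, 0.209, 0.002]
wrist_force: [0.8, -0.9, 0.1]
grip_width: 0.0881
```

```bash
cat >> h.py <<'E'
def todo(target,yaw_y=None):
    """target world xyz -> tool-axis shift in cm; yaw_y desired world angle of tool y"""
    s=env.state(); Rm=R.from_rotvec(s["orientation"]).as_matrix()
    print("shift cm",(Rm.T@(np.array(target)-s["position"])*100).round(2), "yaw of tool y",np.degrees(np.arctan2(Rm[1,1],Rm[0,1])).round(2),"tilt",Rm[:,2].round(4))
E
python3 -c "
from h import *
st(); todo([0.5727,-0.2022,0.20])"
```

```text
{'clock': 0.525, 'position': [0.1436, -0.6066, 0.2537], 'orientation': [-3.1298, 0.2093, 0.0025], 'wrist_force': [0.7824, -0.8717, 0.0876], 'grip_width': 0.0881, 'q': [1.3147, 0.6447, -0.0907, 1.5209, 0.0649, 0.984, -0.4984]}
[[0.991, -0.133, -0.001], [-0.133, -0.991, 0.005], [-0.002, -0.005, -1.0]]
shift cm [ 37.15 -45.77   5.51] yaw of tool y -97.65 tilt [-0.0012  0.0049 -1.    ]
```

Call:
carry_out(travel=[[3.5,-4.4,0],[3.5,-4.4,0],[3.5,-4.4,0],[3.5,-4.4,0],[3.5,-4.4,0]], dr=[[0,0,0],[0,0,0],[0,0,0],[0,0,0],[0,0,0]])

```text
clock: 1.15
position: [0.3446, -0.4074, 0.2484]
orientation: [-3.128, 0.195, 0.012]
wrist_force: [0.4, -0.1, 0.1]
grip_width: 0.0884
```

```bash
python3 -c "
from h import *
st(); todo([0.5727,-0.2022,0.20]); c=cam('wrist'); save(c,'w1',sc=1.5)"
```

```text
{'clock': 1.15, 'position': [0.3446, -0.4074, 0.2484], 'orientation': [-3.128, 0.1951, 0.0124], 'wrist_force': [0.3929, -0.0906, 0.097], 'grip_width': 0.0884, 'q': [0.8371, 0.528, -0.0868, 1.7923, 0.0581, 0.8347, -0.9728]}
[[0.992, -0.124, -0.007], [-0.124, -0.992, 0.008], [-0.008, -0.007, -1.0]]
shift cm [ 20.12 -23.17   4.83] yaw of tool y -97.14 tilt [-0.0074  0.0079 -0.9999]
```

View pics/w1.png

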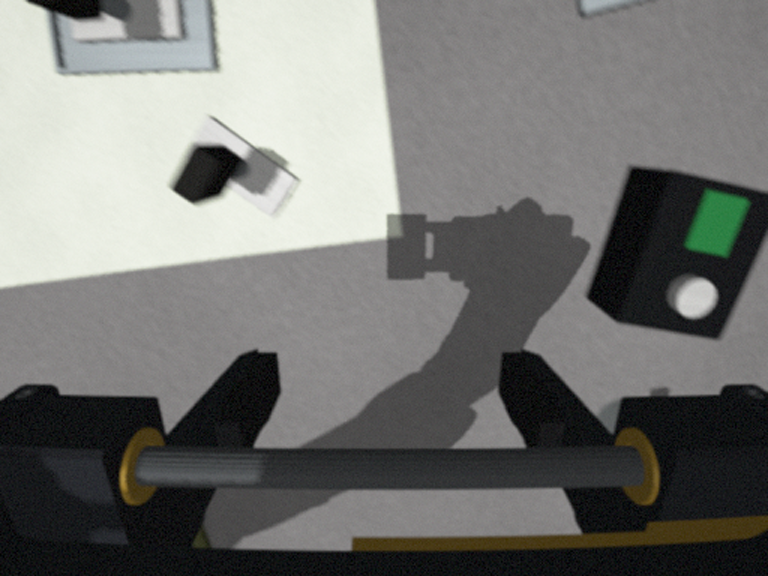

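Call:
carry_out(travel=[[2.4,-4.7,0],[2.4,-4.7,0],[2.4,-4.7,0],[2.4,-4.7,0],[2.0,-3.7,0]], dr=[[0,0,0],[0,0,0],[0,0,0],[0,0,0],[0,0,0]])

```text
clock: 1.82
position: [0.4904, -0.1849, 0.2461]
orientation: [-3.123, 0.147, 0.015]
wrist_force: [0.9, -0.8, 0.6]
grip_width: 0.0881
```

```bash
python3 -c "
from h import *
import pickle
st(); todo([0.5727,-0.2022,0.20]); c=cam('wrist'); save(c,'w2',sc=1.5); pickle.dump(c,open('w2.pkl','wb'))"
```

```text
{'clock': 1.825, 'position': [0.4904, -0.1849, 0.2461], 'orientation': [-3.1228, 0.1475, 0.015], 'wrist_force': [0.8747, -0.7658, 0.6215], 'grip_width': 0.0881, 'q': [0.3397, 0.5198, -0.0926, 1.8193, 0.0453, 0.8175, -1.4374]}
[[0.996, -0.094, -0.009], [-0.094, -0.995, 0.016], [-0.01, -0.015, -1.0]]
shift cm [8.4  1.02 4.51] yaw of tool y -95.41 tilt [-0.0088  0.0157 -0.9998]
```

View pics/w2.png

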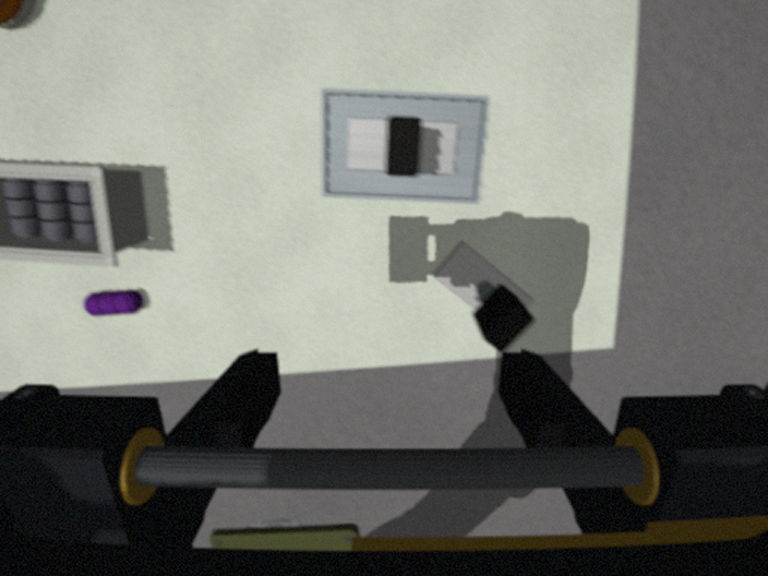

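Run:
```python
from h import *
import pickle
c=pickle.load(open('w2.pkl','rb')); print(c["M"].round(3).tolist())
save(c,"w2t",(205,50,335,145),6)
im=c["im"].astype(int); g=im.sum(2); 
m=(g<170).astype(np.uint8); m[:70]=0; m[125:]=0; m[:,:240]=0; m[:,300:]=0
cs,_=cv2.findContours(m,0,2); k=max(cs,key=cv2.contourArea); r=cv2.minAreaRect(k); b=cv2.boxPoints(r); print(r,b)
print(onplane(c,b,.114).round(4))
```

```text
[[-0.094, -0.94, -0.329, 0.576], [-0.995, 0.084, 0.045, -0.196], [-0.015, 0.331, -0.943, 0.415], [0.0, 0.0, 0.0, 1.0]]
((269.082275390625, 97.35411834716797), (19.67542266845703, 37.5530891418457), 2.8624050617218018) [[258.31918  115.61597 ]
 [260.1945    78.109726]
 [279.84537   79.09227 ]
 [277.97006  116.59851 ]]
[[ 0.5575 -0.1889  0.114 ]
 [ 0.5941 -0.1943  0.114 ]
 [ 0.5914 -0.2141  0.114 ]
 [ 0.5546 -0.2094  0.114 ]]
```

View pics/w2t.png

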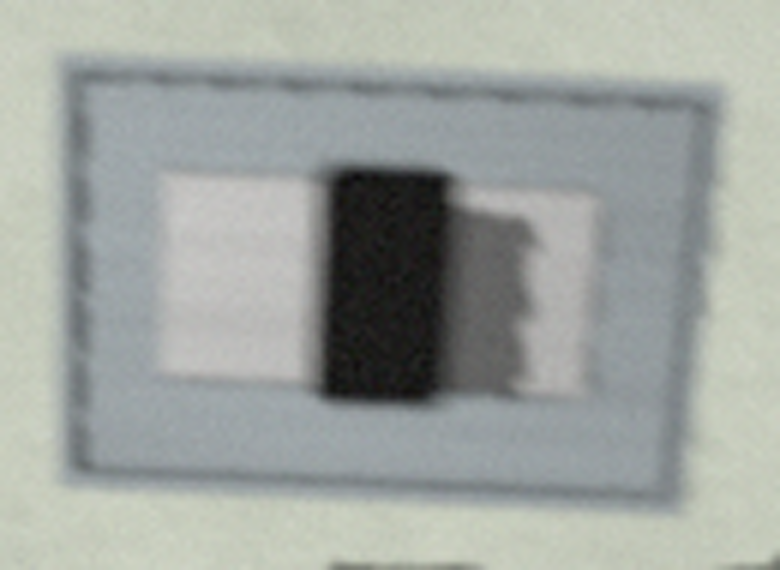

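```bash
cat >> h.py <<'E'
def rot(yaw):
    s=env.state(); Rm=R.from_rotvec(s["orientation"]).as_matrix()
    a=np.radians(yaw); y=np.array([np.cos(a),np.sin(a),0]); z=np.array([0,0,-1.]); x=np.cross(y,z)
    D=np.c_[x,y,z]; print("dr deg",np.degrees(R.from_matrix(Rm.T@D).as_rotvec()).round(2))
E
python3 -c "
from h import *
todo([0.5735,-0.202,0.15]); rot(-97.6)"
```

```text
shift cm [8.16 1.89 9.51] yaw of tool y -94.93 tilt [-0.0055  0.0205 -0.9998]
dr deg [-1.13  0.44  2.68]
```

Call:
carry_out(travel=[[4,0.9,1],[4,0.8,2],[0,0,2],[0,0,0]], dr=[[-1.1,0.4,2.7],[0,0,0],[0,0,0],[0,0,0]])

```text
clock: 2.38
position: [0.5725, -0.2018, 0.1904]
orientation: [-3.134, 0.182, 0.009]
wrist_force: [0.2, -1.0, 0.6]
grip_width: 0.0883
```

```bash
python3 -c "
from h import *
import pickle
st();todo([0.5735,-0.202,0.073]); rot(-97.6); c=cam('wrist'); save(c,'w3',sc=1.5); pickle.dump(c,open('w3.pkl','wb'))"
```

```text
{'clock': 2.375, 'position': [0.5725, -0.2018, 0.1904], 'orientation': [-3.1342, 0.1821, 0.0095], 'wrist_force': [0.1574, -0.9968, 0.5538], 'grip_width': 0.0883, 'q': [0.3027, 0.6931, -0.0694, 1.6456, 0.0599, 0.8113, -1.4792]}
[[0.993, -0.116, -0.006], [-0.116, -0.993, 0.002], [-0.006, -0.002, -1.0]]
shift cm [ 0.17  0.03 11.74] yaw of tool y -96.65 tilt [-0.0059  0.0024 -1.    ]
dr deg [-0.09  0.35  0.95]
```

View pics/w3.png

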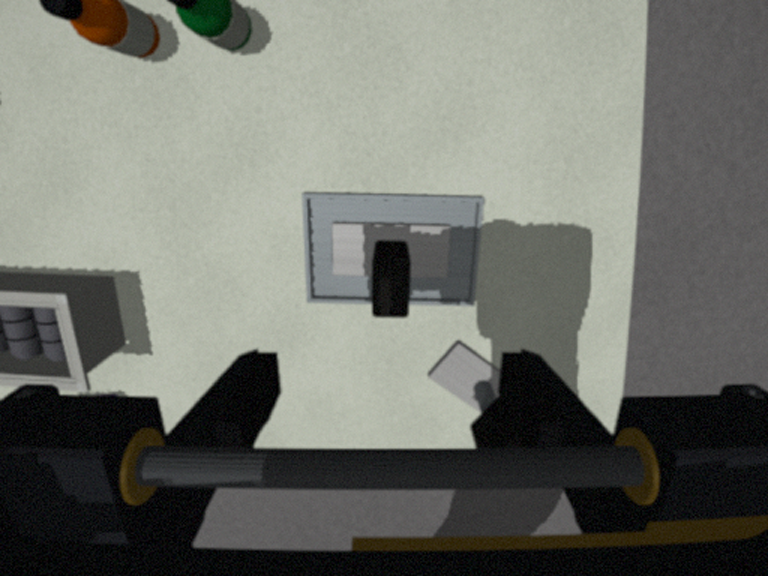

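Call:
carry_out(travel=[[0.1,0,4],[0,0,4],[0,0,2.5],[0,0,1.1],[0,0,0]], dr=[[0,0.3,0.9],[0,0,0],[0,0,0],[0,0,0],[0,0,0]])

```text
clock: 3.05
position: [0.5768, -0.2049, 0.0777]
orientation: [3.134, -0.202, 0.017]
wrist_force: [0.5, -0.3, 0.0]
grip_width: 0.0882
```

```bash
python3 -c "
from h import *
import pickle
st();todo([0.5735,-0.202,0.073]); rot(-97.6); c=cam('wrist'); save(c,'w4',sc=1.5); pickle.dump(c,open('w4.pkl','wb'))"
```

```text
{'clock': 3.05, 'position': [0.5768, -0.2049, 0.0777], 'orientation': [3.1342, -0.2023, 0.0168], 'wrist_force': [0.5486, -0.3215, 0.0247], 'grip_width': 0.0882, 'q': [0.2983, 0.8482, -0.0562, 1.7287, 0.0774, 0.5562, -1.504]}
[[0.992, -0.129, 0.011], [-0.129, -0.992, -0.001], [0.011, 0.0, -1.0]]
shift cm [-0.37 -0.24  0.47] yaw of tool y -97.39 tilt [ 0.0106 -0.0015 -0.9999]
dr deg [ 0.01 -0.61  0.21]
```

View pics/w4.png

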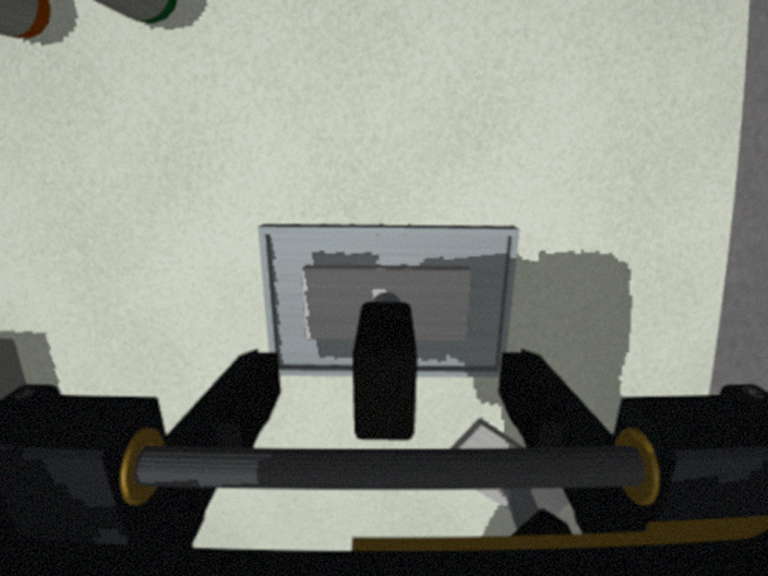

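Call:
carry_out(travel=[[-0.35,-0.2,0.45],[0,0,0],[0,0,0]], dr=[[0,-0.6,0.2],[0,0,0],[0,0,0]])

```text
clock: 3.48
position: [0.5756, -0.2029, 0.0762]
orientation: [3.133, -0.208, 0.008]
wrist_force: [0.3, 0.4, 0.1]
grip_width: 0.0883
```

```bash
python3 -c "
from h import *
st();todo([0.5735,-0.202,0.073]); rot(-97.6)"
```

```text
{'clock': 3.475, 'position': [0.5756, -0.2029, 0.0762], 'orientation': [3.1334, -0.2078, 0.0083], 'wrist_force': [0.3082, 0.3914, 0.052], 'grip_width': 0.0883, 'q': [0.2931, 0.8506, -0.0533, 1.7293, 0.0762, 0.5583, -1.5097]}
[[0.991, -0.132, 0.005], [-0.132, -0.991, -0.002], [0.005, 0.001, -1.0]]
shift cm [-0.23 -0.06  0.32] yaw of tool y -97.59 tilt [ 0.0052 -0.0017 -1.    ]
dr deg [ 0.06 -0.31  0.01]
```

Call:
carry_out(travel=[[-0.3,-0.1,0.45],[0,0,0]], dr=[[0,-0.4,0],[0,0,0]])

```text
clock: 3.72
position: [0.5728, -0.2014, 0.0717]
orientation: [3.134, -0.207, -0.003]
wrist_force: [0.1, -0.2, 1.1]
grip_width: 0.0881
```

Call:
carry_out(travel=[[0,0,0],[0,0,0],[0,0,0],[0,0,0]], dr=[[0,0,0],[0,0,0],[0,0,0],[0,0,0]], claw=0, grip_force=50)

```text
clock: 4.22
position: [0.5728, -0.2015, 0.0717]
orientation: [3.134, -0.208, -0.003]
wrist_force: [0.4, 0.7, 0.2]
grip_width: 0.0502
```

```bash
python3 -c "
from h import *
st();todo([0.5735,-0.202,0.073]); rot(-97.6)"
```

```text
{'clock': 4.225, 'position': [0.5728, -0.2015, 0.0717], 'orientation': [3.1338, -0.2077, -0.0027], 'wrist_force': [0.4014, 0.6671, 0.1901], 'grip_width': 0.0502, 'q': [0.2907, 0.8568, -0.0518, 1.7335, 0.0768, 0.5548, -1.5118]}
[[0.991, -0.132, -0.002], [-0.132, -0.991, -0.001], [-0.002, 0.001, -1.0]]
shift cm [ 0.08  0.04 -0.13] yaw of tool y -97.58 tilt [-1.8e-03 -8.0e-04 -1.0e+00]
dr deg [0.06 0.1  0.02]
```

Fingers still closing; wait more.

Call:
carry_out(travel=[[0,0,0],[0,0,0],[0,0,0],[0,0,0],[0,0,0]], dr=[[0,0,0],[0,0,0],[0,0,0],[0,0,0],[0,0,0]])

```text
clock: 4.85
position: [0.5729, -0.2022, 0.0716]
orientation: [3.133, -0.209, -0.002]
wrist_force: [-0.2, -1.2, -0.3]
grip_width: 0.0236
```

```bash
python3 -c "
from h import *
st();todo([0.5735,-0.202,0.073]); rot(-97.6)"
```

```text
{'clock': 4.85, 'position': [0.5729, -0.2022, 0.0716], 'orientation': [3.133, -0.2086, -0.0021], 'wrist_force': [-0.2195, -1.1597, -0.2572], 'grip_width': 0.0236, 'q': [0.2911, 0.8569, -0.0512, 1.7332, 0.0771, 0.5544, -1.5118]}
[[0.991, -0.133, -0.001], [-0.133, -0.991, -0.002], [-0.001, 0.002, -1.0]]
shift cm [ 0.06 -0.03 -0.14] yaw of tool y -97.62 tilt [-0.0015 -0.0016 -1.    ]
dr deg [ 0.1   0.07 -0.02]
```

Call:
carry_out(travel=[[0,0,-2],[0,0,-4],[0,0,-4],[-1.5,-3,-3],[-1.5,-4,0]], dr=[[0,0,0],[0,0,0],[0,0,0],[0,0,0],[0,0,0]])

```text
clock: 5.48
position: [0.5484, -0.1295, 0.201]
orientation: [3.133, -0.218, -0.019]
wrist_force: [0.7, 1.4, -5.1]
grip_width: 0.0234
```

Call:
carry_out(travel=[[-1.5,-5,0],[-1.5,-5,0],[-1.5,-5,0],[-1,-4,0],[0,0,0]], dr=[[0,0,0],[0,0,0],[0,0,0],[0,0,0],[0,0,0]])

```text
clock: 6.1
position: [0.5135, 0.0776, 0.1988]
orientation: [-3.133, 0.206, 0.034]
wrist_force: [0.2, -0.7, -4.7]
grip_width: 0.0234
```

```bash
python3 -c "
from h import *
import pickle
st();todo([0.5589,0.1693,0.19]); rot(-98.8); c=cam('wrist'); save(c,'w5',sc=1.5); pickle.dump(c,open('w5.pkl','wb'))"
```

```text
{'clock': 6.1, 'position': [0.5135, 0.0776, 0.1988], 'orientation': [-3.1326, 0.2062, 0.034], 'wrist_force': [0.2352, -0.6883, -4.6942], 'grip_width': 0.0234, 'q': [-0.2115, 0.5808, -0.0347, 1.885, 0.0165, 0.6961, -1.9558]}
[[0.991, -0.131, -0.021], [-0.131, -0.991, 0.003], [-0.022, -0.001, -1.0]]
shift cm [ 3.32 -9.68  0.81] yaw of tool y -97.53 tilt [-0.0215  0.0034 -0.9998]
dr deg [-0.02  1.25  1.27]
```

View pics/w5.png

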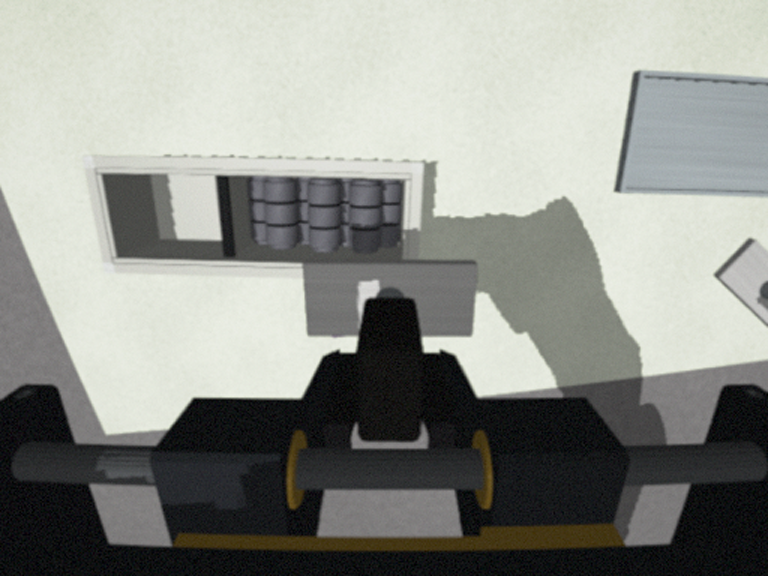

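Run:
```python
from h import *
import pickle
c=pickle.load(open('w5.pkl','rb'))
save(c,"w5t",(50,95,310,185),3)
```

```text
(no output)
```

View pics/w5t.png

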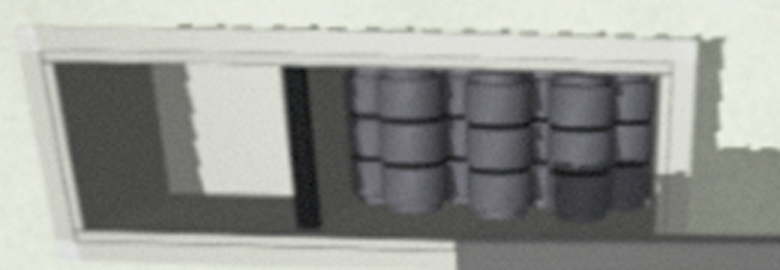

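Run:
```python
from h import *
import pickle
c=pickle.load(open('w5.pkl','rb'))
def zc(p,o,s): return (np.array(p,float)+.5)/s-.5+np.array(o)
P=onplane(c,zc([(55,64),(661,74),(657,237),(82,231)],(50,95),3),.072)[:,:2]
print(P.round(4).tolist(),P.mean(0)); e=P[0]-P[1]+P[3]-P[2]; w=P[0]-P[3]+P[1]-P[2]
print(np.linalg.norm(e)/2,np.linalg.norm(w)/2,np.degrees(np.arctan2(e[1],e[0])),np.degrees(np.arctan2(w[1],w[0])))
Q=onplane(c,zc([(25,28),(697,42),(60,250)],(50,95),3),.072)[:,:2];print("outer lip",Q.round(4).tolist())
ctr=P.mean(0);a=np.radians(81.2);u=np.array([np.cos(a),np.sin(a)])
D=onplane(c,zc([(305,68),(321,228),(283,68),(298,228)],(50,95),3),.064)[:,:2]
print("div y",((D-ctr)@u).round(4))
```

```text
[[0.6072, 0.2685], [0.5738, 0.0579], [0.5161, 0.0662], [0.5472, 0.2796]] [0.5610759  0.16806489]
0.21444719888918415 0.059698404280683764 81.35167809729604 -9.407822566181668
outer lip [[0.6207, 0.2752], [0.5828, 0.0444], [0.5412, 0.291]]
div y [0.0194 0.0194 0.0274 0.0283]
```

```bash
cat >> h.py <<'E'
A=np.radians(81.2); U=np.array([np.cos(A),np.sin(A)]); V=np.array([np.sin(A),-np.cos(A)]); C=np.array([0.560,0.1687])
def tub(y,z,x=0): 
    p=C+U*y+V*x; todo([p[0],p[1],z]); rot(-98.8)
    s=env.state(); d=np.array(s["position"][:2])-C; print("tub x,y mm",(d@V*1000).round(1),(d@U*1000).round(1),"foot z",round((s["position"][2]-.0676)*1000,1),"F",np.round(s["wrist_force"],1),"t",round(s["clock"],2))
E
python3 -c "
from h import *
tub(-.05,.18)"
```

```text
shift cm [ 3.29 -4.92  1.79] yaw of tool y -97.71 tilt [-0.0218  0.0014 -0.9998]
dr deg [0.1  1.25 1.08]
tub x,y mm -31.5 -99.8 foot z 131.1 F [-0. -1. -5.] t 6.15
```

Call:
carry_out(travel=[[1.6,-2.5,0.5],[1.7,-2.4,0.5],[0,0,0.5],[0,0,0]], dr=[[0,1.3,1.1],[0,0,0],[0,0,0],[0,0,0]])

```text
clock: 6.65
position: [0.5518, 0.1121, 0.1806]
orientation: [3.123, -0.254, -0.008]
wrist_force: [-0.1, -1.1, -5.1]
grip_width: 0.0238
```

```bash
python3 -c "
from h import *
tub(-.05,.16)
c=cam('top'); save(c,'t6',(100,150,250,260),5)
c=cam('wrist'); save(c,'w6',sc=1.5)"
```

```text
shift cm [-0.05 -0.74  2.06] yaw of tool y -99.3 tilt [-0.0055 -0.0083 -1.    ]
dr deg [ 0.52  0.24 -0.51]
tub x,y mm 0.6 -57.2 foot z 113.0 F [-0.1 -1.1 -5.1] t 6.65
```

View pics/w6.png

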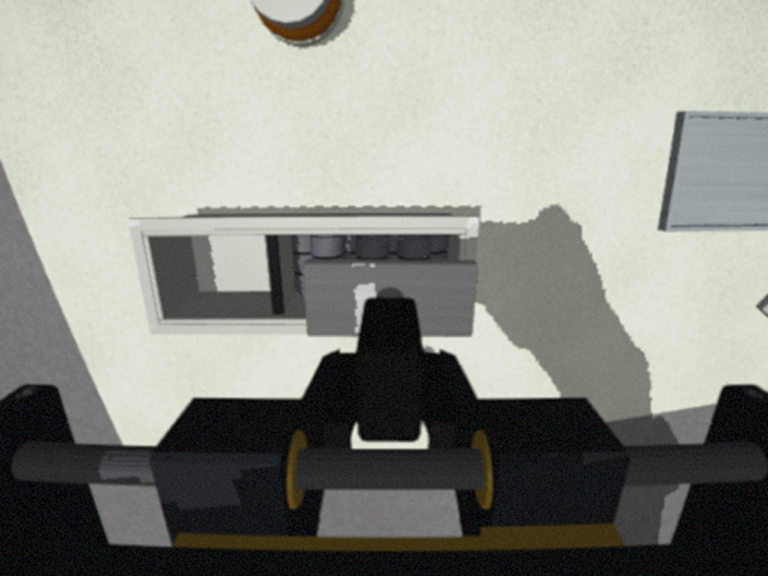

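View pics/t6.png

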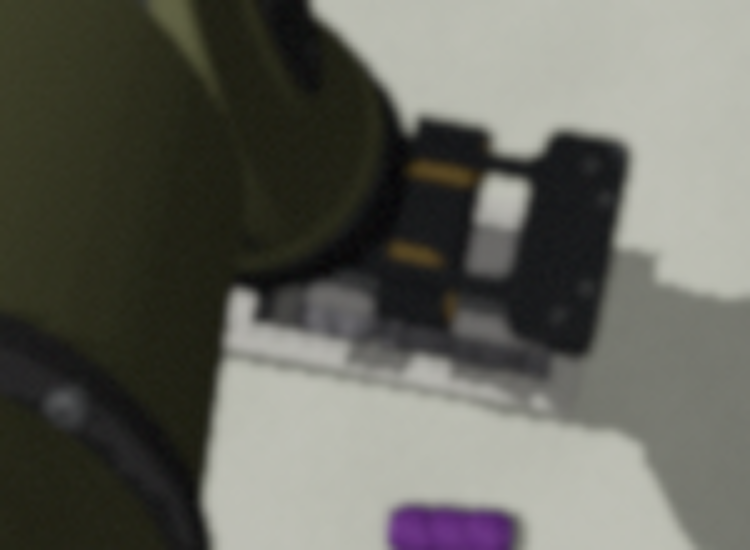

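Call:
carry_out(travel=[[0,-0.8,1],[0,0,1],[0,0,0]], dr=[[0.5,0.2,-0.5],[0,0,0],[0,0,0]])

```text
clock: 7.12
position: [0.5531, 0.1194, 0.16]
orientation: [-3.131, 0.243, -0.001]
wrist_force: [-0.5, -0.0, -4.6]
grip_width: 0.0235
```

```bash
python3 -c "
from h import *
tub(-.05,.14)
c=cam('wrist'); save(c,'w7',sc=1.5)
e=[tub and 0]
s=env.state(); Rm=R.from_rotvec(s['orientation']).as_matrix(); 
P=[Rm@np.array([x,y,.0676-.010])+s['position'] for x,y in((.023,-.05),(.023,.05))]; print(proj(c,P)*1.5)
q=[list(C+U*y+V*x)+[.072] for x,y in((.031,.107),(.031,-.107),(-.031,.107))]; print(proj(c,q)*1.5)"
```

```text
shift cm [-0.07  0.03  2.  ] yaw of tool y -98.87 tilt [ 8.e-04  7.e-04 -1.e+00]
dr deg [-0.05 -0.04 -0.07]
tub x,y mm 0.7 -49.7 foot z 92.4 F [-0.5 -0.  -4.6] t 7.12
[[298.66458309 263.55619894]
 [475.65592127 263.52454732]]
[[143.73571087 241.29289881]
 [478.77076842 240.1369574 ]
 [160.483662   329.87595782]]
```

View pics/w7.png

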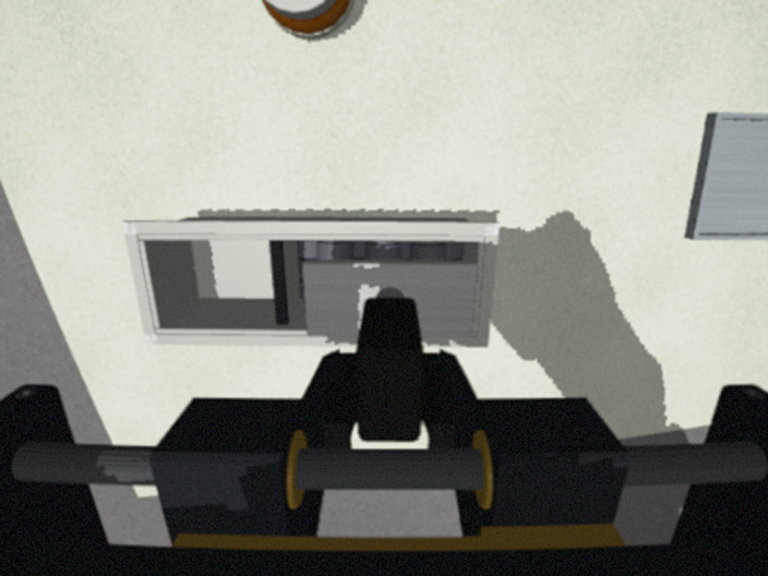

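Call:
carry_out(travel=[[-0.05,0,1],[0,0,1],[0,0,0.8],[0,0,0]], dr=[[0,0,0],[0,0,0],[0,0,0],[0,0,0]])

```text
clock: 7.68
position: [0.5531, 0.1198, 0.1304]
orientation: [-3.131, 0.243, -0.003]
wrist_force: [0.1, 0.7, -5.3]
grip_width: 0.0235
```

```bash
python3 -c "
from h import *
tub(-.05,.12)"
```

```text
shift cm [-0.07  0.06  1.04] yaw of tool y -98.86 tilt [ 0.0017  0.001  -1.    ]
dr deg [-0.07 -0.09 -0.06]
tub x,y mm 0.7 -49.4 foot z 62.8 F [ 0.1  0.7 -5.3] t 7.67
```

Call:
carry_out(travel=[[0,0,0.25],[0,0,0.2],[0,0,0.15],[0,0,0.15]], dr=[[0,0,0],[0,0,0],[0,0,0],[0,0,0]])

```text
clock: 8.18
position: [0.5539, 0.12, 0.1231]
orientation: [-3.131, 0.243, -0.005]
wrist_force: [-0.4, 0.6, -5.4]
grip_width: 0.0237
```

Call:
carry_out(travel=[[0,0,0.15],[0,0,0.15]], dr=[[0,0,0],[0,0,0]])

```text
clock: 8.43
position: [0.5549, 0.1202, 0.1211]
orientation: [-3.13, 0.243, -0.009]
wrist_force: [-1.6, -0.6, 9.0]
grip_width: 0.0232
```

Call:
carry_out(travel=[[0,0,0.15],[0,0,0.15]], dr=[[0,0,0],[0,0,0]])

```text
clock: 8.68
position: [0.5563, 0.1207, 0.1209]
orientation: [-3.128, 0.243, -0.014]
wrist_force: [-1.5, -0.8, 7.4]
grip_width: 0.0234
```

```bash
python3 -c "
from h import *
tub(-.05,.12)"
```

```text
shift cm [-0.37  0.2   0.09] yaw of tool y -98.89 tilt [ 0.0093  0.0032 -1.    ]
dr deg [-0.26 -0.5  -0.09]
tub x,y mm 3.7 -48.0 foot z 53.3 F [-1.5 -0.8  7.4] t 8.68
```

Call:
carry_out(travel=[[-0.4,0.1,0.1],[-0.1,0,0.2]], dr=[[-0.3,-0.6,0],[0,-0.1,0]])

```text
clock: 8.93
position: [0.5544, 0.1211, 0.1207]
orientation: [-3.13, 0.244, -0.005]
wrist_force: [-1.3, -0.8, 15.8]
grip_width: 0.0237
```

```bash
python3 -c "
from h import *
tub(-.05,.12)"
```

```text
shift cm [-0.17  0.21  0.07] yaw of tool y -98.91 tilt [ 0.0034  0.0016 -1.    ]
dr deg [-0.12 -0.18 -0.11]
tub x,y mm 1.7 -47.9 foot z 53.1 F [-1.3 -0.8 15.8] t 8.93
```

Call:
carry_out(travel=[[-0.2,0.1,0.22],[-0.1,0.05,0.22]], dr=[[-0.1,-0.2,0],[0,-0.15,0]])

```text
clock: 9.18
position: [0.5547, 0.1215, 0.1204]
orientation: [-3.128, 0.244, -0.008]
wrist_force: [-1.7, -0.2, 12.8]
grip_width: 0.0236
```

Call:
carry_out(travel=[[-0.1,0.05,0.22],[-0.1,0.05,0.22]], dr=[[0,-0.15,0],[0,-0.15,0]])

```text
clock: 9.43
position: [0.5551, 0.1219, 0.12]
orientation: [-3.125, 0.243, -0.009]
wrist_force: [-1.8, 0.2, 12.5]
grip_width: 0.0239
```

```bash
python3 -c "
from h import *
tub(-.05,.12)"
```

```text
shift cm [-0.23  0.3  -0.01] yaw of tool y -98.9 tilt [ 0.0063  0.0066 -1.    ]
dr deg [-0.43 -0.3  -0.1 ]
tub x,y mm 2.3 -47.0 foot z 52.4 F [-1.8  0.2 12.5] t 9.43
```

Call:
carry_out(travel=[[-0.3,0.3,0.26],[-0.15,0.15,0.26]], dr=[[-0.5,-0.4,0],[-0.2,-0.2,0]])

```text
clock: 9.68
position: [0.5551, 0.1219, 0.1195]
orientation: [-3.129, 0.242, -0.009]
wrist_force: [-1.0, 0.6, 14.2]
grip_width: 0.0234
```

Call:
carry_out(travel=[[-0.15,0.1,0.26],[-0.15,0.1,0.26]], dr=[[-0.2,-0.2,0],[-0.2,-0.2,0]])

```text
clock: 9.93
position: [0.5556, 0.1228, 0.1189]
orientation: [-3.131, 0.242, -0.011]
wrist_force: [-0.8, 2.0, 13.5]
grip_width: 0.0238
```

```bash
python3 -c "
from h import *
tub(-.05,.12)"
```

```text
shift cm [-0.26  0.39 -0.12] yaw of tool y -98.84 tilt [ 7.e-03  5.e-04 -1.e+00]
dr deg [-0.09 -0.39 -0.04]
tub x,y mm 2.6 -46.1 foot z 51.3 F [-0.8  2.  13.5] t 9.93
```

Call:
carry_out(travel=[[-0.4,0.3,0.3],[-0.2,0.15,0.3],[-0.2,0.15,0.3]], dr=[[-0.1,-0.4,0],[-0.1,-0.2,0],[-0.1,-0.2,0]])

```text
clock: 10.3
position: [0.5542, 0.1221, 0.1158]
orientation: [-3.127, 0.24, -0.014]
wrist_force: [0.4, 0.6, -0.9]
grip_width: 0.0235
```

```bash
python3 -c "
from h import *
tub(-.05,.12)"
```

```text
shift cm [-0.13  0.31 -0.42] yaw of tool y -98.78 tilt [ 0.0093  0.0045 -0.9999]
dr deg [-0.34 -0.49  0.02]
tub x,y mm 1.4 -46.9 foot z 48.2 F [ 0.4  0.6 -0.9] t 10.3
```

Call:
carry_out(travel=[[-0.2,0.2,0.2],[-0.1,0.1,0.2],[-0.1,0.1,0.2]], dr=[[-0.3,-0.5,0],[-0.1,-0.2,0],[-0.1,-0.2,0]])

```text
clock: 10.68
position: [0.5482, 0.1184, 0.1082]
orientation: [3.129, -0.24, -0.017]
wrist_force: [0.4, 0.7, -2.3]
grip_width: 0.0235
```

```bash
python3 -c "
from h import *
tub(-.05,.12)"
```

```text
shift cm [ 0.38 -0.15 -1.19] yaw of tool y -98.78 tilt [-0.0112 -0.0028 -0.9999]
dr deg [0.26 0.61 0.02]
tub x,y mm -4.0 -51.6 foot z 40.6 F [ 0.4  0.7 -2.3] t 10.68
```

Call:
carry_out(travel=[[0.35,-0.1,0.15],[0,0,0.15],[0,0,0.15]], dr=[[0.2,0.5,0],[0,0,0],[0,0,0]])

```text
clock: 11.05
position: [0.5509, 0.1184, 0.1023]
orientation: [3.131, -0.24, -0.007]
wrist_force: [-0.9, -0.5, -5.4]
grip_width: 0.0236
```

```bash
python3 -c "
from h import *
tub(-.05,.12)"
```

```text
shift cm [ 0.12 -0.11 -1.77] yaw of tool y -98.78 tilt [-0.0043 -0.0015 -1.    ]
dr deg [0.12 0.23 0.02]
tub x,y mm -1.3 -51.1 foot z 34.7 F [-0.9 -0.5 -5.4] t 11.05
```

Call:
carry_out(travel=[[0.1,0,0.15],[0,0,0.15]], dr=[[0.1,0.2,0],[0,0,0]])

```text
clock: 11.3
position: [0.552, 0.1183, 0.1013]
orientation: [-3.132, 0.241, -0.0]
wrist_force: [-4.8, -0.3, 15.3]
grip_width: 0.0235
```

```bash
python3 -c "
from h import *
tub(-.05,.12); c=cam('wrist'); save(c,'w8',sc=1.5)"
```

```text
shift cm [ 0.02 -0.1  -1.87] yaw of tool y -98.79 tilt [ 3.e-04  1.e-04 -1.e+00]
dr deg [-0.01 -0.01  0.01]
tub x,y mm -0.2 -51.0 foot z 33.7 F [-4.8 -0.3 15.3] t 11.3
```

View pics/w8.png

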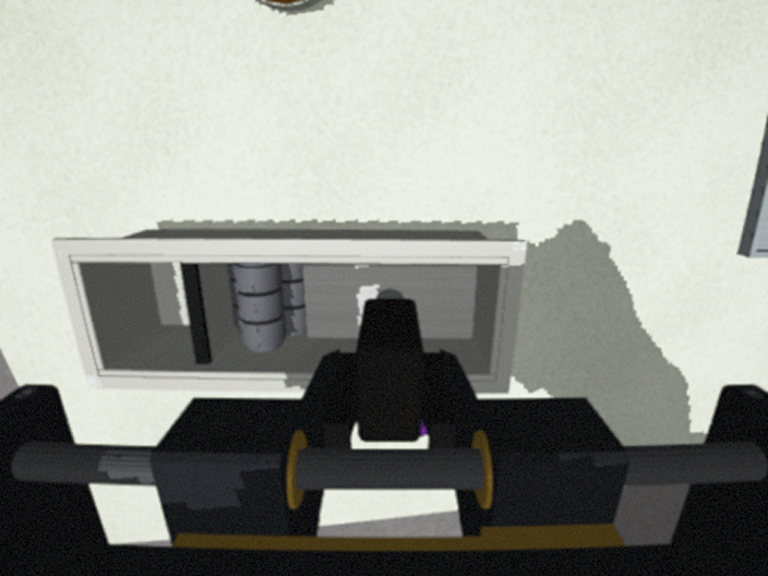

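Call:
carry_out(travel=[[0,0,-0.5],[0,0,-1.2],[0,0,-1.3],[0,0,-0.8],[0,0,0]], dr=[[0,0,0],[0,0,0],[0,0,0],[0,0,0],[0,0,0]])

```text
clock: 11.98
position: [0.5523, 0.1181, 0.1423]
orientation: [-3.132, 0.241, -0.002]
wrist_force: [-0.9, -0.1, -5.5]
grip_width: 0.0237
```

```bash
python3 -c "
from h import *
import pickle
tub(-.05,.14); c=cam('wrist'); save(c,'w9',sc=1.5); pickle.dump(c,open('w9.pkl','wb'))"
```

```text
shift cm [-0.01 -0.11  0.23] yaw of tool y -98.8 tilt [ 1.5e-03  2.0e-04 -1.0e+00]
dr deg [-0.03 -0.08  0.  ]
tub x,y mm 0.1 -51.1 foot z 74.7 F [-0.9 -0.1 -5.5] t 11.97
```

View pics/w9.png

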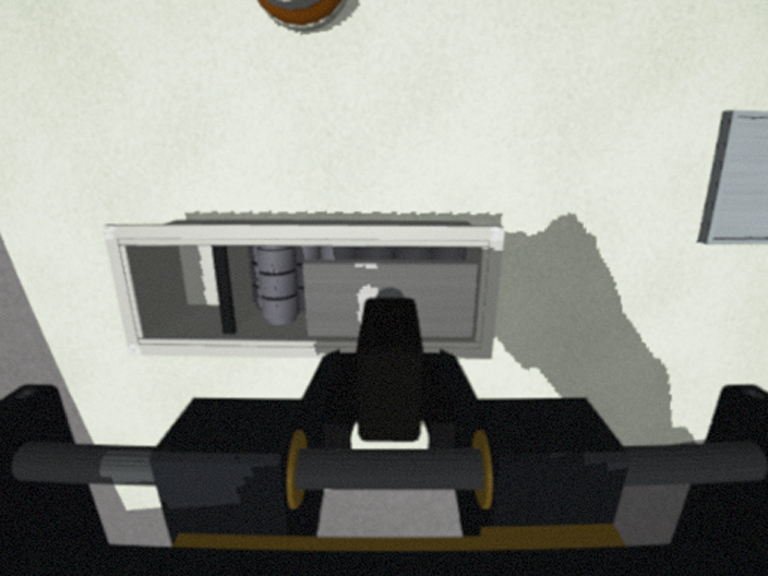

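Run:
```python
from h import *
import pickle
c=pickle.load(open('w9.pkl','rb'))
def ty(px,z):
    P=onplane(c,np.array(px)/1.5,z)[:,:2]-C; print(z,(P@V*1000).round(1),(P@U*1000).round(1))
ty([(228,248),(236,332),(214,248),(221,333)],.064)
ty([(278,270),(257,270),(298,270)],.048); ty([(278,270)],.055)
ty([(127,245),(478,245),(145,340)],.072)
```

```text
0.064 [ 27.8 -28.6  27.8 -29.3] [47.  48.7 55.8 58.8]
0.048 [9.1 9.2 9.1] [21.6 35.7  8.3]
0.055 [11.1] [19.7]
0.072 [ 31.8  31.3 -31. ] [ 105.6 -104.3  106.4]
```

Call:
carry_out(travel=[[0,-2.3,0],[0,-2.2,0],[0,0,0]], dr=[[0,0,0],[0,0,0],[0,0,0]])

```text
clock: 12.4
position: [0.5583, 0.1635, 0.1408]
orientation: [3.131, -0.242, -0.002]
wrist_force: [-0.3, -0.2, -5.0]
grip_width: 0.0231
```

```bash
python3 -c "
from h import *
import pickle
tub(-.006,.122); c=cam('wrist'); save(c,'w10',sc=1.5); pickle.dump(c,open('w10.pkl','wb'))"
```

```text
shift cm [0.09 0.06 1.88] yaw of tool y -98.82 tilt [-1.5e-03 -9.0e-04 -1.0e+00]
dr deg [ 0.06  0.08 -0.02]
tub x,y mm -0.9 -5.4 foot z 73.2 F [-0.3 -0.2 -5. ] t 12.4
```

View pics/w10.png

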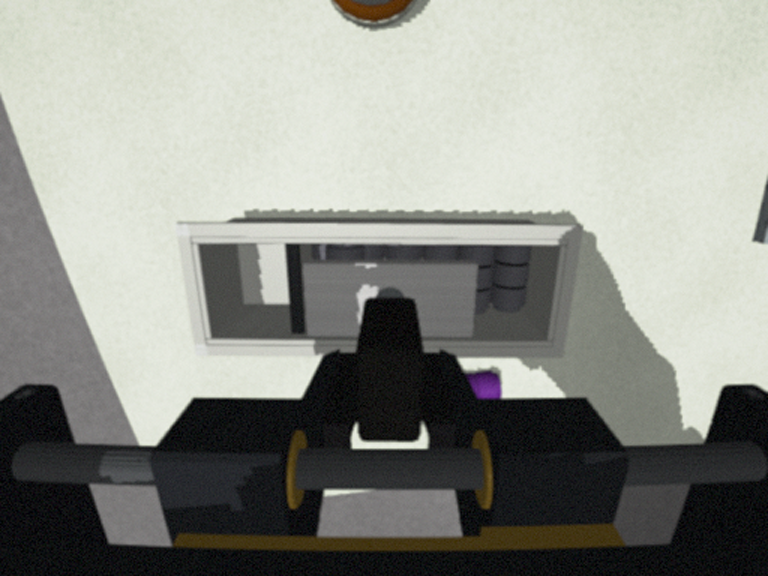

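Call:
carry_out(travel=[[0.1,0.3,0.5],[0,0,0.8],[0,0,0.3],[0,0,0]], dr=[[0,0,0],[0,0,0],[0,0,0],[0,0,0]])

```text
clock: 12.95
position: [0.5587, 0.1548, 0.1238]
orientation: [3.127, -0.25, -0.003]
wrist_force: [0.1, 0.4, -2.0]
grip_width: 0.0234
```

```bash
python3 -c "
from h import *
tub(-.008,.122)
import pickle
c=pickle.load(open('w10.pkl','rb'))
P=onplane(c,np.array([(512,250),(478,262),(322,247)])/1.5,.034)[:,:2]-C; print((P@V*1000).round(1),(P@U*1000).round(1))
"
```

```text
shift cm [-0.09 -0.59  0.17] yaw of tool y -99.14 tilt [-0.0024 -0.0049 -1.    ]
dr deg [ 0.3   0.09 -0.34]
tub x,y mm 0.9 -13.9 foot z 56.2 F [ 0.1  0.4 -2. ] t 12.95
[18.4  9.9 20.5] [-90.2 -67.4  39.3]
```

```bash
python3 -c "
from h import *
import pickle
c=cam('wrist'); save(c,'w11',(80,130,400,250),2.4);pickle.dump(c,open('w11.pkl','wb'))"
```

```text
(no output)
```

View pics/w11.png

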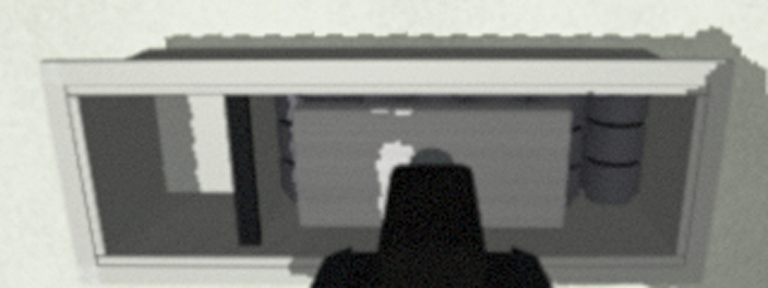

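Call:
carry_out(travel=[[0,-0.25,-0.3],[0,-0.3,0],[0,0,0.15],[0,0,0.15],[0,0,0.15]], dr=[[0.3,0,-0.3],[0,0,0],[0,0,0],[0,0,0],[0,0,0]])

```text
clock: 13.62
position: [0.56, 0.1607, 0.1228]
orientation: [-3.132, 0.241, 0.001]
wrist_force: [-0.9, 0.0, 4.4]
grip_width: 0.0236
```

```bash
python3 -c "
from h import *
tub(-.008,.122)
"
```

```text
shift cm [-0.12  0.    0.08] yaw of tool y -98.81 tilt [-6.e-04  7.e-04 -1.e+00]
dr deg [-0.03  0.04 -0.01]
tub x,y mm 1.2 -8.0 foot z 55.2 F [-0.9  0.   4.4] t 13.62
```

Call:
carry_out(travel=[[-0.2,0,0.2],[-0.1,0,0.22],[-0.1,0,0.24]], dr=[[0,-0.1,0],[0,-0.1,0],[0,-0.1,0]])

```text
clock: 14.0
position: [0.5589, 0.1631, 0.1181]
orientation: [-3.127, 0.241, -0.001]
wrist_force: [0.4, 1.6, 0.8]
grip_width: 0.0237
```

```bash
python3 -c "
from h import *
tub(-.008,.122)
"
```

```text
shift cm [ 0.02  0.23 -0.39] yaw of tool y -98.81 tilt [ 0.0012  0.0051 -1.    ]
dr deg [-0.3  -0.03 -0.01]
tub x,y mm -0.2 -5.7 foot z 50.5 F [0.4 1.6 0.8] t 14.0
```

Giving way. Continue slowly, watching the edge against the divider.

Call:
carry_out(travel=[[0,0.25,0.18],[0,0.05,0.18],[0,0.05,0.18]], dr=[[-0.3,0,0],[-0.1,0,0],[-0.1,0,0]])

```text
clock: 14.38
position: [0.5562, 0.1585, 0.1104]
orientation: [3.126, -0.24, -0.007]
wrist_force: [0.8, 0.9, -3.6]
grip_width: 0.0235
```

```bash
python3 -c "
from h import *
tub(-.008,.122)
"
```

```text
shift cm [ 0.22 -0.26 -1.17] yaw of tool y -98.8 tilt [-0.0052 -0.0063 -1.    ]
dr deg [0.4  0.24 0.  ]
tub x,y mm -2.2 -10.7 foot z 42.8 F [ 0.8  0.9 -3.6] t 14.38
```

Call:
carry_out(travel=[[0.2,-0.2,0.15],[0,0,0.15],[0,0,0.15]], dr=[[0.3,0.2,0],[0,0,0],[0,0,0]])

```text
clock: 14.75
position: [0.5568, 0.1589, 0.1041]
orientation: [3.128, -0.241, -0.007]
wrist_force: [0.1, -0.7, -5.2]
grip_width: 0.0234
```

```bash
python3 -c "
from h import *
tub(-.008,.122)
"
```

```text
shift cm [ 0.16 -0.21 -1.8 ] yaw of tool y -98.81 tilt [-0.0049 -0.0037 -1.    ]
dr deg [ 0.25  0.25 -0.01]
tub x,y mm -1.7 -10.2 foot z 36.5 F [ 0.1 -0.7 -5.2] t 14.75
```

Call:
carry_out(travel=[[0.15,-0.2,0.12],[0,0,0.12],[0,0,0.12]], dr=[[0.2,0.2,0],[0,0,0],[0,0,0]])

```text
clock: 15.12
position: [0.5592, 0.1609, 0.1014]
orientation: [3.132, -0.242, 0.001]
wrist_force: [-2.2, 0.0, 10.0]
grip_width: 0.0237
```

```bash
python3 -c "
from h import *
tub(-.008,.122)
c=cam('wrist'); save(c,'w12',(40,130,400,250),2.2)
"
```

```text
shift cm [-0.04  0.01 -2.06] yaw of tool y -98.82 tilt [ 5.e-04 -2.e-04 -1.e+00]
dr deg [ 0.01 -0.03 -0.02]
tub x,y mm 0.4 -7.9 foot z 33.8 F [-2.2  0.  10. ] t 15.12
```

View pics/w12.png

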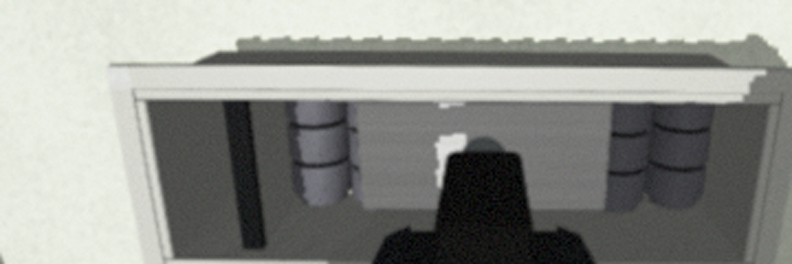

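Call:
carry_out(travel=[[0,0,-0.5],[0,0,-1.5],[-0.5,0,-2],[-1.5,2,-2],[-2,2,0]], dr=[[0,0,0],[0,0,0],[0,0,0],[0,0,0],[0,0,0]])

```text
clock: 15.8
position: [0.5144, 0.129, 0.1669]
orientation: [-3.13, 0.238, -0.008]
wrist_force: [0.0, 0.1, -5.0]
grip_width: 0.0236
```

Call:
carry_out(travel=[[-1.5,0,0],[0,0,0]], dr=[[0,0,0],[0,0,0]])

```text
clock: 16.05
position: [0.4974, 0.1296, 0.1696]
orientation: [-3.13, 0.241, -0.009]
wrist_force: [-0.4, -0.4, -4.1]
grip_width: 0.0242
```

```bash
python3 -c "
from h import *
import pickle
tub(-.008,.142)
c=cam('wrist'); save(c,'w13',(0,60,340,200),2.35); pickle.dump(c,open('w13.pkl','wb'))
"
```

```text
shift cm [ 5.58 -4.01  2.8 ] yaw of tool y -98.79 tilt [ 0.0059  0.0017 -1.    ]
dr deg [-0.15 -0.32  0.01]
tub x,y mm -55.9 -48.2 foot z 102.0 F [-0.4 -0.4 -4.1] t 16.05
```

View pics/w13.png

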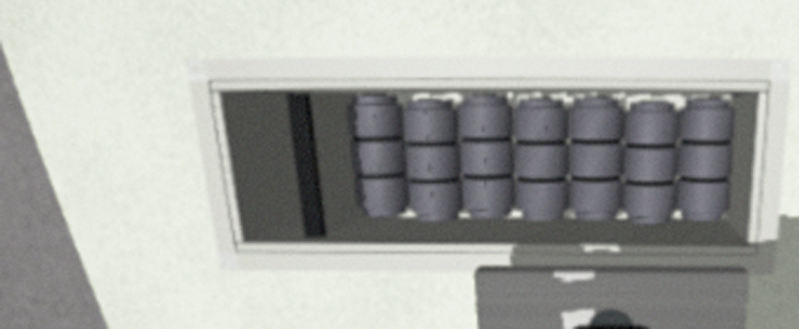

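Run:
```python
from h import *
import pickle
c=pickle.load(open('w13.pkl','rb'))
ce=[(379,158),(432,160),(486,158),(540,162),(594,162),(650,164),(706,158),(355,140),(732,150)]
px=[((x+.5)/2.35-.5,(y+.5)/2.35-.5+60) for x,y in ce]
P=onplane(c,px,.034)[:,:2]-C; print((P@V*1000).round(1),(P@U*1000).round(1),np.diff(P@U*1000).round(1))
px=[((x+.5)/2.35-.5,(y+.5)/2.35-.5+60) for x,y in [(312,95),(325,236)]]
P=onplane(c,px,.064)[:,:2]-C; print("div",(P@U*1000).round(1))
```

```text
[ 1.7  0.6  1.4 -0.5 -0.5 -1.4  1.4 10.   5. ] [  58.3   33.6    8.5  -16.3  -41.2  -66.9  -92.6   68.7 -104.4] [ -24.7  -25.1  -24.8  -24.9  -25.8  -25.7  161.3 -173.1]
div [73.  75.1]
```

```bash
python3 -c "
from h import *
tub(.018,.14)
"
```

```text
shift cm [ 5.45 -6.63  3.02] yaw of tool y -98.83 tilt [ 0.0072  0.0015 -1.    ]
dr deg [-0.15 -0.4  -0.03]
tub x,y mm -54.8 -48.3 foot z 102.0 F [ 0.1 -0.2 -4.8] t 16.1
```

Call:
carry_out(travel=[[1.8,-2.3,0],[1.8,-2.2,0],[1.8,-2.1,0.5],[0,0,1],[0,0,0]], dr=[[-0.1,-0.4,0],[0,0,0],[0,0,0],[0,0,0],[0,0,0]])

```text
clock: 16.73
position: [0.5674, 0.1875, 0.1562]
orientation: [-3.131, 0.244, -0.007]
wrist_force: [0.5, -0.1, -4.2]
grip_width: 0.0236
```

```bash
python3 -c "
from h import *
tub(.018,.11)
"
```

```text
shift cm [-0.47  0.18  4.61] yaw of tool y -98.9 tilt [ 0.0044  0.001  -1.    ]
dr deg [-0.09 -0.24 -0.1 ]
tub x,y mm 4.5 19.7 foot z 88.6 F [ 0.5 -0.1 -4.2] t 16.73
```

Call:
carry_out(travel=[[-0.5,0.2,0],[0,0,1],[0,0,1],[0,0,0]], dr=[[0,-0.2,0],[0,0,0],[0,0,0],[0,0,0]])

```text
clock: 17.23
position: [0.5608, 0.1843, 0.1352]
orientation: [-3.132, 0.246, 0.001]
wrist_force: [-0.7, -0.8, -4.4]
grip_width: 0.0235
```

```bash
python3 -c "
from h import *
tub(.018,.11)
"
```

```text
shift cm [ 0.16 -0.24  2.52] yaw of tool y -99.0 tilt [-6.e-04  2.e-04 -1.e+00]
dr deg [-0.01  0.04 -0.2 ]
tub x,y mm -1.6 15.6 foot z 67.6 F [-0.7 -0.8 -4.4] t 17.23
```

Call:
carry_out(travel=[[0.15,-0.2,1],[0,0,0.7],[0,0,0.5],[0,0,0.2],[0,0,0]], dr=[[0,0,-0.2],[0,0,0],[0,0,0],[0,0,0],[0,0,0]])

```text
clock: 17.85
position: [0.563, 0.1864, 0.1094]
orientation: [-3.132, 0.24, 0.001]
wrist_force: [-0.4, 0.7, -5.0]
grip_width: 0.0237
```

```bash
python3 -c "
from h import *
tub(.018,.101)
"
```

```text
shift cm [-0.03 -0.01  0.84] yaw of tool y -98.78 tilt [-3.e-04  3.e-04 -1.e+00]
dr deg [-0.02  0.02  0.02]
tub x,y mm 0.3 17.9 foot z 41.8 F [-0.4  0.7 -5. ] t 17.85
```

Call:
carry_out(travel=[[0,0,0.25],[0,0,0.2],[0,0,0.15],[0,0,0.15]], dr=[[0,0,0],[0,0,0],[0,0,0],[0,0,0]])

```text
clock: 18.35
position: [0.5636, 0.1866, 0.1021]
orientation: [-3.131, 0.24, -0.002]
wrist_force: [-0.1, 0.1, -4.3]
grip_width: 0.0237
```

Call:
carry_out(travel=[[0,0,0.15],[0,0,0.15]], dr=[[0,0,0],[0,0,0]])

```text
clock: 18.6
position: [0.5646, 0.187, 0.1014]
orientation: [-3.13, 0.241, -0.005]
wrist_force: [-3.5, 0.5, 10.8]
grip_width: 0.0233
```

```bash
python3 -c "
from h import *
tub(.018,.101)
"
```

```text
shift cm [-0.17  0.08  0.04] yaw of tool y -98.8 tilt [ 0.0035  0.002  -1.    ]
dr deg [-0.15 -0.18  0.  ]
tub x,y mm 1.7 18.8 foot z 33.8 F [-3.5  0.5 10.8] t 18.6
```

Call:
carry_out(travel=[[0,0,-0.5],[-0.1,0,-1.2],[0,2.4,-0.6],[0,2.4,0],[0,2.0,0]], dr=[[-0.1,-0.2,0],[0,0,0],[0,0,0],[0,0,0],[0,0,0]])

```text
clock: 19.23
position: [0.5538, 0.1214, 0.127]
orientation: [-3.129, 0.234, -0.004]
wrist_force: [-0.0, -0.7, -4.6]
grip_width: 0.0238
```

Call:
carry_out(travel=[[0,0,0],[0,0,0]], dr=[[0,0,0],[0,0,0]])

```text
clock: 19.48
position: [0.5539, 0.1201, 0.1273]
orientation: [-3.129, 0.238, -0.004]
wrist_force: [0.3, 0.8, -5.1]
grip_width: 0.0237
```

```bash
python3 -c "
from h import *
tub(-.051,.101)
c=cam('wrist'); save(c,'w14',(40,130,400,250),2.2)
"
```

```text
shift cm [-0.15  0.22  2.63] yaw of tool y -98.69 tilt [ 0.0027  0.0033 -1.    ]
dr deg [-0.21 -0.13  0.11]
tub x,y mm 1.5 -48.9 foot z 59.7 F [ 0.3  0.8 -5.1] t 19.48
```

View pics/w14.png

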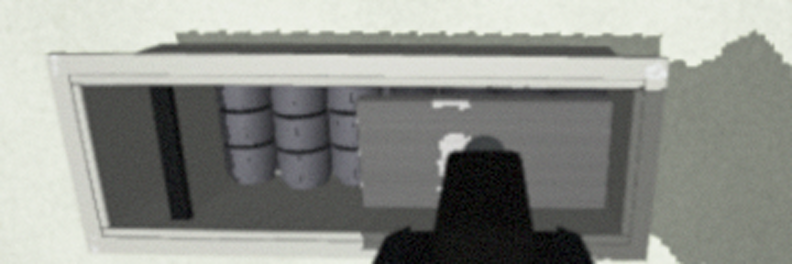

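Three on the left lie level. Now the −y end.

Call:
carry_out(travel=[[-0.15,0.2,0.8],[0,0,0.8],[0,0,0.4],[0,0,0.1]], dr=[[-0.2,-0.1,0.1],[0,0,0],[0,0,0],[0,0,0]])

```text
clock: 20.02
position: [0.5518, 0.1207, 0.104]
orientation: [-3.132, 0.235, 0.001]
wrist_force: [-0.3, -0.8, -4.1]
grip_width: 0.0235
```

```bash
python3 -c "
from h import *
tub(-.051,.101)
"
```

```text
shift cm [0.08 0.23 0.3 ] yaw of tool y -98.6 tilt [-7.e-04  6.e-04 -1.e+00]
dr deg [-0.03  0.04  0.2 ]
tub x,y mm -0.8 -48.7 foot z 36.4 F [-0.3 -0.8 -4.1] t 20.02
```

Call:
carry_out(travel=[[0.05,0.1,0.12],[0,0,0.12],[0,0,0.15],[0,0,0.15]], dr=[[0,0,0.2],[0,0,0],[0,0,0],[0,0,0]])

```text
clock: 20.52
position: [0.5533, 0.1198, 0.1014]
orientation: [-3.131, 0.242, -0.003]
wrist_force: [-4.3, -1.2, 10.4]
grip_width: 0.0237
```

```bash
python3 -c "
from h import *
tub(-.051,.101)
"
```

```text
shift cm [-0.09  0.17  0.04] yaw of tool y -98.84 tilt [ 0.0023  0.0015 -1.    ]
dr deg [-0.1  -0.12 -0.04]
tub x,y mm 0.9 -49.3 foot z 33.8 F [-4.3 -1.2 10.4] t 20.52
```

Call:
carry_out(travel=[[-0.05,0.03,0.17],[-0.03,0.03,0.17]], dr=[[-0.1,-0.12,0],[0,-0.05,0]])

```text
clock: 20.78
position: [0.5532, 0.1198, 0.1014]
orientation: [-3.131, 0.242, -0.002]
wrist_force: [-2.6, -0.8, 8.6]
grip_width: 0.0234
```

Call:
carry_out(travel=[[-0.05,0.03,0.17],[-0.03,0.03,0.17],[-0.03,0.03,0.17],[-0.03,0.03,0.17]], dr=[[0,-0.1,0],[0,-0.05,0],[0,-0.05,0],[0,-0.05,0]])

```text
clock: 21.28
position: [0.5531, 0.1198, 0.1014]
orientation: [-3.128, 0.242, -0.004]
wrist_force: [-2.2, -0.2, 9.1]
grip_width: 0.0237
```

Call:
carry_out(travel=[[-0.05,0.03,0.17],[-0.03,0.03,0.17],[-0.03,0.03,0.17],[-0.03,0.03,0.17]], dr=[[0,-0.1,0],[0,-0.05,0],[0,-0.05,0],[0,-0.05,0]])

```text
clock: 21.78
position: [0.5531, 0.1198, 0.1014]
orientation: [-3.125, 0.242, -0.006]
wrist_force: [-2.9, -0.4, 8.7]
grip_width: 0.024
```

```bash
python3 -c "
from h import *
tub(-.051,.101)
"
```

```text
shift cm [-0.07  0.16  0.04] yaw of tool y -98.87 tilt [ 0.0043  0.0073 -1.    ]
dr deg [-0.45 -0.18 -0.07]
tub x,y mm 0.7 -49.4 foot z 33.8 F [-2.9 -0.4  8.7] t 21.77
```

Call:
carry_out(travel=[[-0.03,0.02,0.22],[-0.03,0.02,0.22]], dr=[[-0.3,-0.1,0],[-0.1,-0.05,0]])

```text
clock: 22.02
position: [0.5535, 0.12, 0.1014]
orientation: [-3.13, 0.244, -0.006]
wrist_force: [-4.2, -0.0, 13.7]
grip_width: 0.0239
```

Call:
carry_out(travel=[[-0.03,0.02,0.22],[-0.03,0.02,0.22]], dr=[[-0.1,-0.05,0],[-0.1,-0.05,0]])

```text
clock: 22.28
position: [0.5534, 0.1201, 0.1014]
orientation: [-3.132, 0.245, -0.007]
wrist_force: [-4.2, -1.2, 12.4]
grip_width: 0.0238
```

Call:
carry_out(travel=[[-0.03,0.02,0.22],[-0.03,0.02,0.22],[-0.03,0.02,0.22]], dr=[[0,-0.05,0],[0,-0.05,0],[0,-0.05,0]])

```text
clock: 22.65
position: [0.5534, 0.1203, 0.1014]
orientation: [-3.129, 0.245, -0.009]
wrist_force: [-2.6, -0.2, 13.2]
grip_width: 0.0236
```

Call:
carry_out(travel=[[-0.03,0.02,0.22],[-0.03,0.02,0.22],[-0.03,0.02,0.22]], dr=[[0,-0.05,0],[0,-0.05,0],[0,-0.05,0]])

```text
clock: 23.02
position: [0.5533, 0.1203, 0.1014]
orientation: [-3.127, 0.245, -0.012]
wrist_force: [-2.9, 0.1, 13.2]
grip_width: 0.0237
```

Call:
carry_out(travel=[[-0.03,0.02,0.22],[-0.03,0.02,0.22],[-0.03,0.02,0.22]], dr=[[0,-0.05,0],[0,-0.05,0],[0,-0.05,0]])

```text
clock: 23.4
position: [0.5533, 0.1203, 0.1014]
orientation: [-3.125, 0.246, -0.014]
wrist_force: [-3.6, -0.3, 13.1]
grip_width: 0.0237
```

Call:
carry_out(travel=[[-0.03,0.02,0.22],[-0.03,0.02,0.22],[-0.03,0.02,0.22]], dr=[[0,-0.05,0],[0,-0.05,0],[0,-0.05,0]])

```text
clock: 23.78
position: [0.5533, 0.1204, 0.1014]
orientation: [-3.124, 0.246, -0.016]
wrist_force: [-3.1, 0.6, 12.7]
grip_width: 0.0236
```

```bash
python3 -c "
from h import *
tub(-.051,.101)
"
```

```text
shift cm [-0.07  0.22  0.03] yaw of tool y -99.0 tilt [ 0.0108  0.0076 -0.9999]
dr deg [-0.52 -0.54 -0.2 ]
tub x,y mm 0.7 -48.8 foot z 33.8 F [-3.1  0.6 12.7] t 23.77
```

Call:
carry_out(travel=[[0,0,-0.5],[0,0,-1.5],[-0.5,0,-2.5],[-1.8,0,-2],[-2,0,0]], dr=[[-0.5,-0.5,0],[0,0,0],[0,0,0],[0,0,0],[0,0,0]])

```text
clock: 24.4
position: [0.5127, 0.127, 0.171]
orientation: [-3.13, 0.249, -0.009]
wrist_force: [-1.0, 0.3, -4.7]
grip_width: 0.0237
```

Call:
carry_out(travel=[[-1.5,0,0],[0,0,0]], dr=[[0,0,0],[0,0,0]])

```text
clock: 24.65
position: [0.4965, 0.1298, 0.1725]
orientation: [-3.13, 0.248, -0.009]
wrist_force: [0.8, -0.7, -4.2]
grip_width: 0.0233
```

```bash
python3 -c "
from h import *
import pickle
tub(-.051,.18)
rot(-97.62); todo([.5729,-.2022,.18])
c=cam('wrist'); save(c,'w15',(0,60,340,220),2.35); pickle.dump(c,open('w15.pkl','wb'))
"
```

```text
shift cm [ 5.69  0.26 -0.71] yaw of tool y -99.05 tilt [ 0.0061  0.0016 -1.    ]
dr deg [-0.14 -0.33 -0.25]
tub x,y mm -56.8 -48.2 foot z 104.9 F [ 0.8 -0.7 -4.2] t 24.65
dr deg [-0.14 -0.33 -1.43]
shift cm [12.77 31.58 -0.75] yaw of tool y -99.05 tilt [ 0.0061  0.0016 -1.    ]
```

View pics/w15.png

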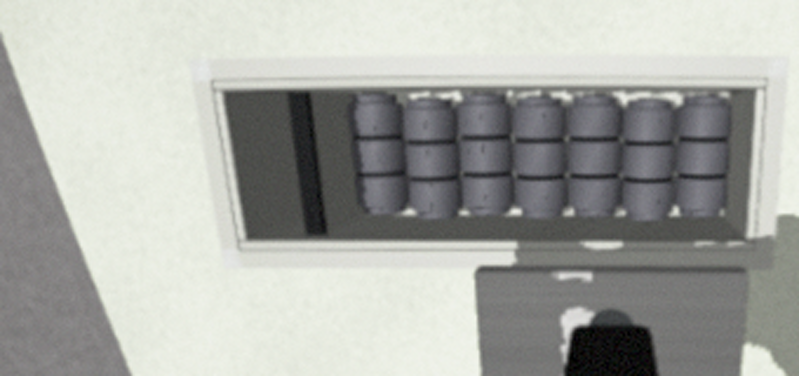

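Call:
carry_out(travel=[[2.5,4,-0.3],[2.5,5,0],[2.5,5,0],[2,5,0],[1.5,5,0]], dr=[[-0.1,-0.3,-1.4],[0,0,0],[0,0,0],[0,0,0],[0,0,0]])

```text
clock: 25.32
position: [0.5838, -0.1247, 0.1762]
orientation: [-3.131, 0.191, -0.016]
wrist_force: [0.5, 0.2, -5.3]
grip_width: 0.0239
```

Call:
carry_out(travel=[[0,2.5,0],[0,0,0]], dr=[[0,0,0],[0,0,0]])

```text
clock: 25.58
position: [0.5816, -0.16, 0.1758]
orientation: [3.134, -0.21, 0.02]
wrist_force: [0.1, -0.1, -4.9]
grip_width: 0.0236
```

```bash
python3 -c "
from h import *
rot(-97.62); todo([.5729,-.2022,.16]); st()
"
```

```text
dr deg [-0.02 -0.72 -0.06]
shift cm [-0.31  4.3   1.57] yaw of tool y -97.68 tilt [ 0.0124 -0.0013 -0.9999]
{'clock': 25.575, 'position': [0.5816, -0.16, 0.1758], 'orientation': [3.134, -0.2103, 0.0196], 'wrist_force': [0.1084, -0.0685, -4.9133], 'grip_width': 0.0236, 'q': [0.2365, 0.6988, -0.0765, 1.692, 0.0715, 0.7411, -1.579]}
[[0.991, -0.134, 0.012], [-0.134, -0.991, -0.001], [0.012, -0.0, -1.0]]
```

Call:
carry_out(travel=[[-0.2,2.2,0],[-0.1,2.0,0],[0,0,1],[0,0,1],[0,0,0]], dr=[[0,-0.7,0],[0,0,0],[0,0,0],[0,0,0],[0,0,0]])

```text
clock: 26.2
position: [0.5749, -0.1955, 0.1535]
orientation: [-3.129, 0.2, -0.001]
wrist_force: [0.9, 0.5, -4.7]
grip_width: 0.0237
```

```bash
python3 -c "
from h import *
rot(-97.62); todo([.5729,-.2022,.09]); st()
c=cam('wrist'); save(c,'w16',sc=1.5); 
"
```

```text
dr deg [-0.35 -0.01  0.32]
shift cm [-0.12  0.73  6.35] yaw of tool y -97.3 tilt [ 9.e-04  6.e-03 -1.e+00]
{'clock': 26.2, 'position': [0.5749, -0.1955, 0.1535], 'orientation': [-3.1292, 0.1995, -0.0009], 'wrist_force': [0.9075, 0.5405, -4.7001], 'grip_width': 0.0237, 'q': [0.3042, 0.7389, -0.0864, 1.6835, 0.0787, 0.7231, -1.517]}
[[0.992, -0.127, 0.001], [-0.127, -0.992, 0.006], [0.0, -0.006, -1.0]]
```

View pics/w16.png

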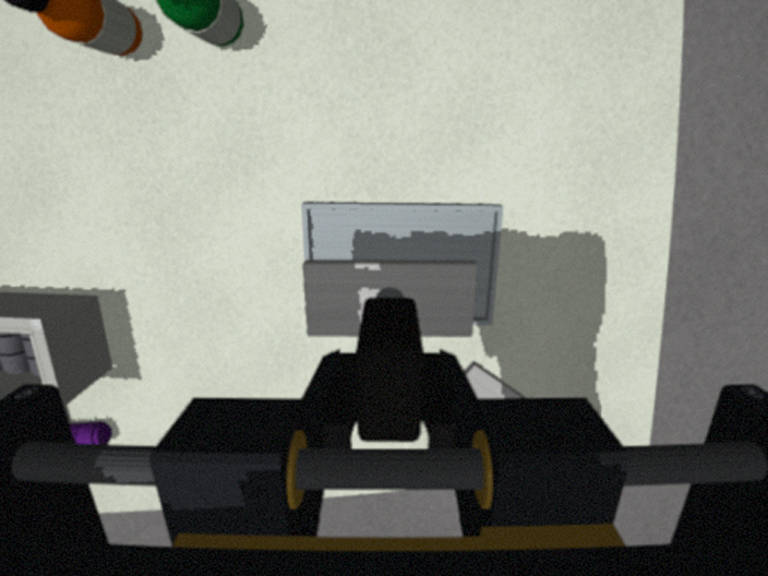

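Call:
carry_out(travel=[[-0.15,0.7,1],[0,0,2],[0,0,1.5],[0,0,0.8],[0,0,0]], dr=[[-0.3,0,0.3],[0,0,0],[0,0,0],[0,0,0],[0,0,0]])

```text
clock: 26.88
position: [0.5737, -0.2019, 0.0985]
orientation: [-3.135, 0.206, -0.004]
wrist_force: [-0.0, -0.4, -4.8]
grip_width: 0.0232
```

```bash
python3 -c "
from h import *
rot(-97.62); todo([.5725,-.2022,.0716]); st()
"
```

```text
dr deg [-0.01 -0.14  0.1 ]
shift cm [-0.13  0.05  2.69] yaw of tool y -97.52 tilt [ 2.4e-03 -1.0e-04 -1.0e+00]
{'clock': 26.875, 'position': [0.5737, -0.2019, 0.0985], 'orientation': [-3.1348, 0.206, -0.0038], 'wrist_force': [-0.0073, -0.355, -4.8367], 'grip_width': 0.0232, 'q': [0.3045, 0.8162, -0.0739, 1.7214, 0.0937, 0.605, -1.5253]}
[[0.991, -0.131, 0.002], [-0.131, -0.991, -0.0], [0.002, -0.0, -1.0]]
```

Call:
carry_out(travel=[[-0.1,0,0.9],[0,0,0.8],[0,0,0.4],[0,0,0.2],[0,0,0.1]], dr=[[0,-0.1,0.1],[0,0,0],[0,0,0],[0,0,0],[0,0,0]])

```text
clock: 27.5
position: [0.5739, -0.2022, 0.0741]
orientation: [3.134, -0.209, 0.005]
wrist_force: [-0.2, 0.4, -4.6]
grip_width: 0.0235
```

```bash
python3 -c "
from h import *
rot(-97.62); todo([.5725,-.2022,.0716]); st()
"
```

```text
dr deg [ 0.01 -0.19 -0.02]
shift cm [-0.14  0.02  0.25] yaw of tool y -97.64 tilt [ 3.2e-03 -6.0e-04 -1.0e+00]
{'clock': 27.5, 'position': [0.5739, -0.2022, 0.0741], 'orientation': [3.1342, -0.2091, 0.0051], 'wrist_force': [-0.227, 0.447, -4.6368], 'grip_width': 0.0235, 'q': [0.3018, 0.8528, -0.0689, 1.7332, 0.0981, 0.5557, -1.5309]}
[[0.991, -0.133, 0.003], [-0.133, -0.991, -0.001], [0.003, 0.0, -1.0]]
```

Call:
carry_out(travel=[[-0.05,0,0.12],[0,0,0.1],[0,0,0.08]], dr=[[0,-0.2,0],[0,0,0],[0,0,0]])

```text
clock: 27.88
position: [0.5739, -0.2024, 0.0716]
orientation: [3.134, -0.209, 0.001]
wrist_force: [-0.7, -0.2, 1.4]
grip_width: 0.0234
```

Call:
carry_out(travel=[[0,0,0.05],[0,0,0]], dr=[[0,0,0],[0,0,0]])

```text
clock: 28.12
position: [0.5739, -0.2023, 0.0717]
orientation: [3.134, -0.209, 0.001]
wrist_force: [-0.5, 0.6, -3.7]
grip_width: 0.0234
```

Call:
carry_out(travel=[[0,0,0.05],[0,0,0],[0,0,0],[0,0,0],[0,0,0]], dr=[[0,0,0],[0,0,0],[0,0,0],[0,0,0],[0,0,0]], claw=7)

```text
clock: 28.75
position: [0.5761, -0.203, 0.0724]
orientation: [3.133, -0.209, 0.009]
wrist_force: [-0.2, 0.5, -0.5]
grip_width: 0.0695
```

Call:
carry_out(travel=[[0,0,0],[0,0,0],[0,0,0],[0,0,0],[0,0,0]], dr=[[0,0,0],[0,0,0],[0,0,0],[0,0,0],[0,0,0]])

```text
clock: 29.38
position: [0.5761, -0.203, 0.0724]
orientation: [3.133, -0.209, 0.009]
wrist_force: [0.8, 0.2, -0.9]
grip_width: 0.0703
```

Call:
carry_out(travel=[[0,0,-1],[0,0,-3],[0,0,-4],[0,0,-4],[-2,0,-2]], dr=[[0,0,0],[0,0,0],[0,0,0],[0,0,0],[0,0,0]])

```text
clock: 30.0
position: [0.5557, -0.1996, 0.2174]
orientation: [3.134, -0.208, 0.008]
wrist_force: [-0.4, -1.6, 0.5]
grip_width: 0.0702
```

Call:
carry_out(travel=[[-4,-2,0],[-4,-2,0],[0,0,0]], dr=[[0,0,0],[0,0,0],[0,0,0]])

```text
clock: 30.38
position: [0.4799, -0.1488, 0.2211]
orientation: [3.132, -0.21, 0.018]
wrist_force: [1.1, -0.7, 0.3]
grip_width: 0.0703
```

```bash
python3 -c "
from h import *
st()
c=cam('wrist'); save(c,'w17',sc=1.5);c=cam('scene'); save(c,'s17',sc=1.5)  
c=cam('top'); save(c,'t17',sc=1.5)  
"
```

```text
{'clock': 30.375, 'position': [0.4799, -0.1488, 0.2211], 'orientation': [3.1318, -0.2102, 0.0181], 'wrist_force': [1.1419, -0.7381, 0.2812], 'grip_width': 0.0703, 'q': [0.2663, 0.5149, -0.0894, 1.9366, 0.072, 0.6812, -1.5719]}
[[0.991, -0.134, 0.011], [-0.134, -0.991, -0.003], [0.012, 0.002, -1.0]]
```

View pics/w17.png

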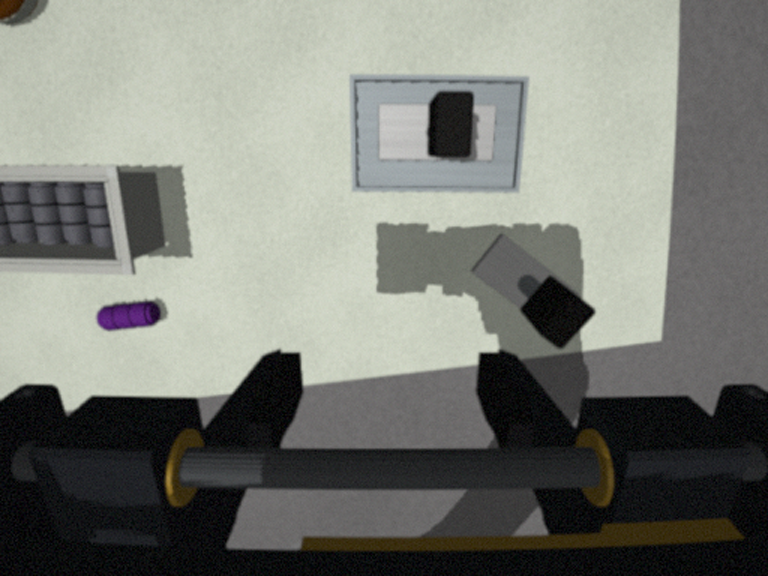

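View pics/s17.png

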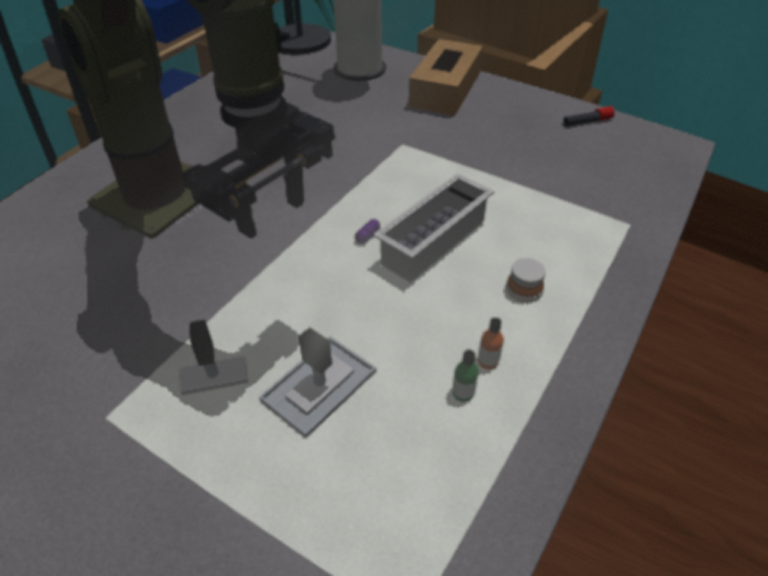

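View pics/t17.png

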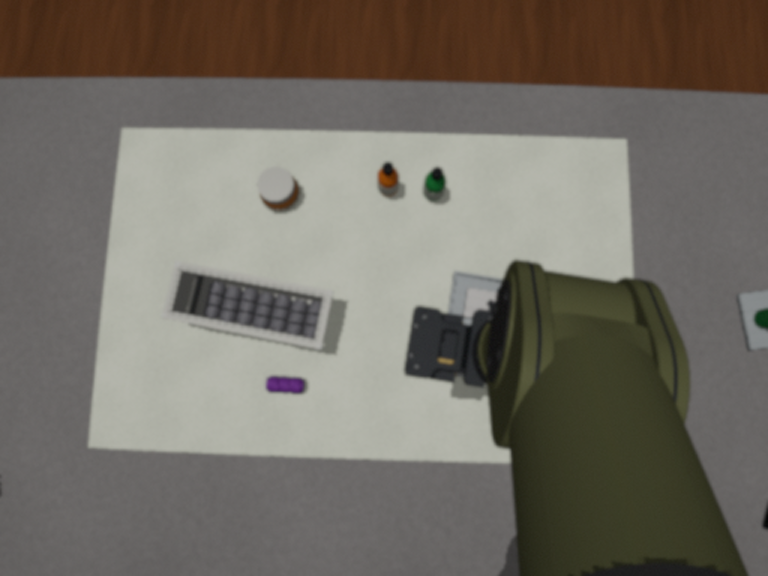

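```bash
python3 -c "
from h import *
print(env.sign_off())"
```

```text
the job is handed in; nothing more can be done
None
```

All seven grips lie level in one layer on the tub's floor, and the tamper stands upright in its tray, released. I handed the job in at about 30 s of the 72 s; no verdict was reported.

- **Levelling:** Two slow presses brought the grips down. A check press at the divider end met firm contact with the foot 34 mm above the table, which is the level height (8 mm floor plus 26 mm grip).
- **Final press:** I held it over the four grips at the end-wall end, not over the whole row. It began at about 14 N, so I raised it. It then held about 18 N on the grips for roughly 1.75 s. That figure is the wrist reading of about 13 N plus a 5 N offset for the tamper's weight. With the grips' own 2 N, the floor load was about 20 N.
- **Tub load:** The highest reading I saw was about 21 N. The force is read only at the end of each move, so a brief peak between readings would not show.
- **Last pictures:** They show seven grips in one row, the divider at about 74 mm along the tub (seven grips in a row would put it at 75 mm), and the bottles, jar, look-alike tamper and purple grip where they were.

Two measurements were slightly off. In the wrist picture the grips came out about 25 mm apart instead of 26 mm, which I put down to calibration. On the second approach the foot shifted about 6 mm under a light 3 N contact, so I lifted, re-centred and pressed again.

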